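Ready the pod coffee machine: pod holder home, lock lever down, tank lid shut

TASK

A fresh pod lies in the coffee machine's pulled-out holder and the tank lid has been left open: get the machine ready to brew. Push the pod holder fully home, swing the locking lever all the way down so that it locks the holder, and lower the tank lid gently until it rests shut on the tank, without letting it drop. Leave the cup under the spout and the flask, jar and mug where they are.

Things in the scene. Friction and masses are not known exactly. Their poses are not given: they have to be found in the camera images.
- machine: Pod coffee machine, fixed: black foot, red column and brew head, clear water tank at the back; 330 mm long, 120 wide, 240 high. Origin on the counter under its middle; x points from front to back (the way the holder goes in), z up, y level across it (hinge axis of lever and lid). Brew head: front x -110, y +-52, z 118 to 184 mm; hood: x -140 to 75, z 184 to 240. Tank: x 84 to 181, y +-30.
- holder (a joint): How far the black pod holder (a drawer under the brew head's front, carrying the round pod) is pulled out, in m: 0 fully home at its stop, at most 0.058. It slides along the machine's x with about 2 N of friction and stays where it is left; the lowered lever's pawl locks it.
- holder_front (a point): Centre of the front face of the holder's handle: a black block 46 mm wide (machine y), 20 high, centre 140 mm above the counter. When home it stands 12 mm out from the brew head, but 18 mm back under the overhanging hood, whose underside is 44 mm higher: an upright tool is stopped by the hood, so push with it leaning back about 40 degrees. Axes as the machine's.
- lever (a joint): Angle of the steel locking lever in rad: 0 all the way down (holder locked), 1.1 fully raised; positive about machine y lifts its front. From 0.7 down, up to about 10 N at the tongue works it against a cam spring, which goes over centre at 0.12 and then pulls it on to 0; let go between 0.2 and 0.6 it springs back to 0.6. With the holder out, its pawl stops it at about 0.3: it cannot lock.
- lever_pivot (a point): Lever's hinge axis (along machine y), mid width, 185 mm above the counter. Fixed.
- lever_grip (a point): Middle of the grip of the lever's finger tongue: a steel bar 40 mm wide (machine y), 11 thick, 47 long, on the crossbar joining the lever's two side arms. 159 mm from the pivot, 17 mm short of the tongue's tip, 23 mm clear of the crossbar. Turns with the lever; with the lever down it is 43 mm in front of the hood, 215 mm above the counter.
- lid (a joint): Angle of the grey tank lid in rad: 0 shut on the tank, 1.57 upright, 1.8 leaning back on its stop. Positive opens, about the machine's y, front edge up. 50 g on a loose hinge: it stays by itself only when nearly upright; below about 1.3 rad it falls fast if not held.
- lid_hinge (a point): Lid's hinge axis (along machine y) at the tank's back edge, mid width, 214 mm above the counter. Fixed.
- lid_grip (a point): Point on the lid's middle line, 78 mm from the hinge, 23 mm short of its free front edge. The lid is 62 mm wide (machine y), 101 long from the hinge, 6 thick; its long edges stand 1 mm outside the tank and can be pinched across the width, a finger passing on either side of the tank (nothing beside it down to 40 mm above the counter).
- tray (a point): Middle of the drip tray's top, under the spout.
- cup: White espresso cup, 62 mm across, 58 mm high, standing on the drip tray under the spout. Origin under its centre. Leave alone.
- flask: Tall dark steel flask, 74 mm across, 235 mm high, on the counter on the machine's far side. Origin under its centre. Leave alone.
- jar: Glass jar with a wooden cap, 72 mm across, 100 mm high, on the counter on the machine's far side. Origin under its centre. Leave alone.
- mug: Blue mug, 82 mm across, 92 mm high, handle to its +y, on the counter on the robot's side of the machine. Origin under its centre. Leave alone.

How it is judged:
By the outcome, as a careful person would: the job done as asked, in the order asked, and still so for the second after the job is handed in, with the robot touching nothing.
It also fails if it takes over 61 s, if anything falls off the work surface, if the arm or the gripper's body presses on something with over 40 N, if the wrist force passes 120 N, or if a joint passes its speed limit or range.

ROBOT

A 7-joint arm with a two-finger parallel gripper is mounted at the origin on the work surface. World frame = base frame: x ahead of the robot, y to its left, z up, the work surface at z = 0. Lengths are in m, angles in degrees, forces in N, time in s.
With the tool pointing down it reaches from about 0.425 to 1.025 m from the base axis. Payload 3.6 kg.
Tool frame: the origin (TCP) lies at the very end of the fingers, on their centre line; the grasp point (between the pads) lies 19 mm behind it (env.tcp_to_grasp is the distance from the TCP to the grasp point, in m); y points along the fingers, z is the direction in which the jaws open and shut, and the axes are right-handed (so a half turn about y gives the same grasp; the last joint's range is limited). The gripper opens to 85 mm and grips with 20 to 120 N. Pads are 22 mm wide; open, the fingers measure 114 mm over their backs; the gripper's body (76 mm by 85 mm) begins 54 mm behind the grasp point. The pads swing forward as they close: fully open they stand 13 mm farther back than shut.
Start: joints at [-81.503, 33.873, 2.773, 92.16, -1.908, 54.013, -1.931], TCP at [0.174, 0.704, 0.231] pointing down, gripper open.
Joint ranges: [-153.93, 153.93], [-27.13, 128.08], [-72.61, 78.16], [10.71, 143.7], [-87.88, 267.88], [4.46, 118.87], [-176.78, 176.78]. Speed limits (degrees/s): [147.25, 147.25, 180, 180, 180, 180, 180].

INTERFACE

Orientations are given as a 3x3 rotation matrix whose columns are the frame's x, y, z axes.
In Python, from cell import env gives the robot as it stands. The module is installed in compiled form; this text tells all that it offers.
- The arm moves only by the tool move_arm, never from a script. Its argument "increments" is a list of rows, each an object of numbers: "tx", "ty", "tz": the shift along the world's x, y, z in m; "wx", "wy", "wz": the turn, a rotation vector about the world's x, y, z in degrees; "grip": the closure, from -1 (fully open) to 1 (shut). A call has 1 to 5 rows; each row shifts and turns the commanded pose from where the row before left it; what a row does not reach is not made up. A row lasts 1/10 s, in which the tool goes at most 50 mm and 8.59 degrees, less where a joint would pass 70% of its speed; a pose out of reach is approached as far as the arm can. A call is refused whole if a number of a shift passes 0.05 or a number of a turn 8.59, either way. A call with a gripper value outside its range is refused whole. The fingers move at their own pace and stop on an object; "force" is the grip in N (left out, the last holds). Time passes only in rows, so rows that do not move let the fingers close. It gives the time, the measured TCP pose, the force and the opening at its end, in the units of the state.
- env.get_obs(): the state, without advancing time (a new reading comes with each control period).
- env.camera(name): name is "scene" or "side" or "wrist"; returns (picture, depth): 480x640x3 uint8, blue, green, red; 480x640 float32, m along the optical axis (not along the pixel's ray), 0 where there is no reading.
- env.camera_info(name): a dict with "intrinsics" (3x3 intrinsics, pixels), "distortion" ([k1, k2, p1, p2, k3] as OpenCV has them; the pictures are not rectified), "eye" and "attitude" of the camera in the world. Camera axes: x right, y up, looking along -z (the intrinsics and any distortion apply to the point x, -y, -z); pixel columns grow to the right and rows downward; lengths in m; the calibration is good to about 2 mm. A picture is of the moment at which its call begins: read the wrist's pose just before it. camera_info takes no time and is no camera call; for the wrist camera it gives the pose at the moment of the call.
- env.finish_job(): hands the job in, once; it reports no verdict.
The state is a dict: "time_s": time; "q": joint angles; "qvel": joint speeds; "joint_efforts": joint torques, N m; "eef_pos": TCP position; "ee_rot": TCP orientation; "wrist_force": force on the tool from outside, world axes, zero at the start; "ft_torque": the same for the moment, N m; "grip_width": opening from 0.0 (shut) to 1.0 (fully open).
Only numpy, scipy, OpenCV 4.12 (cv2) and the standard library are available. Lean on these libraries where they do the work, as an engineer would, in place of code of your own. Each camera call takes 0.05 s, during which the arm holds its last target. There are 200 camera calls.

## Working session

There is one attempt and no reset: what is moved stays moved. The work goes in short steps, Python scripts to look and compute and a tool call to move; the robot and the scene stay as the last step left them, time stands still between calls to the robot, and variables do not carry over. Pictures are saved under pics/ and viewed, about 8 in all and at most 12, crops included, and the job is handed in when it is done.

Besides the shell and the picture viewer there is one more tool, called after "Call:" as a command line: name --argument value ..., lists and objects as JSON in quotes. move_arm: Moves the arm, as the interface text tells. Its arguments: {"type":"object","properties":{"increments":{"type":"array","items":{"type":"object","properties":{"tx":{"type":"number"},"ty":{"type":"number"},"tz":{"type":"number"},"wx":{"type":"number"},"wy":{"type":"number"},"wz":{"type":"number"},"grip":{"type":"number"}}}},"force":{"type":"number"}},"required":["increments"]}

```bash
mkdir -p pics
cat > h.py <<'E'
import numpy as np, cv2
from cell import env
def P(name):
    i=env.camera_info(name); return np.array(i["intrinsics"]),np.array(i["distortion"]),np.array(i["eye"]),np.array(i["attitude"])
def cloud(name):
    K,D,e,R=P(name); im,d=env.camera(name)
    u,v=np.meshgrid(np.arange(640.),np.arange(480.))
    n=cv2.undistortPoints(np.stack([u,v],-1).reshape(-1,1,2),K,D).reshape(480,640,2)
    p=np.stack([n[...,0]*d,-n[...,1]*d,-d],-1)@R.T+e
    p[d==0]=np.nan
    return im,p
def proj(name,X):
    K,D,e,R=P(name); c=(np.atleast_2d(X)-e)@R*[1,-1,-1]
    return cv2.projectPoints(c,np.zeros(3),np.zeros(3),K,D)[0][:,0]
E
python3 - <<'E'
from h import *
for n in("scene","side"):
    im,p=cloud(n); cv2.imwrite(f"pics/{n}0.png",im); np.save(f"{n}0.npy",p)
    print(n,P(n)[2],P(n)[3].round(2).tolist(), np.isnan(p[...,0]).mean())
o=env.get_obs(); print({k:np.round(v,3).tolist() for k,v in o.items()})
E
```

```text
scene [0.33919496 0.05441792 0.82983578] [[0.08, 0.94, -0.32], [-1.0, 0.07, -0.02], [0.0, 0.32, 0.95]] 0.004078776041666667
side [ 0.9934305  -0.48997514  0.69274405] [[0.8, -0.37, 0.47], [0.6, 0.51, -0.62], [-0.01, 0.78, 0.63]] 0.003990885416666667
{'time_s': 0.1, 'q': [-81.505, 33.921, 2.765, 92.229, -1.908, 54.013, -1.931], 'qvel': [0.06, -0.154, -0.055, -0.125, 0.106, -0.051, 0.009], 'joint_efforts': [0.004, -54.999, 1.553, -19.882, 0.01, 0.004, 0.0], 'eef_pos': [0.173, 0.703, 0.23], 'ee_rot': [[0.971, -0.0, 0.239], [-0.239, -0.002, 0.971], [0.0, -1.0, -0.002]], 'wrist_force': [-0.65, 0.712, -0.2], 'ft_torque': [-0.023, 0.001, -0.074], 'grip_width': 1.002}
```

View pics/scene0.png

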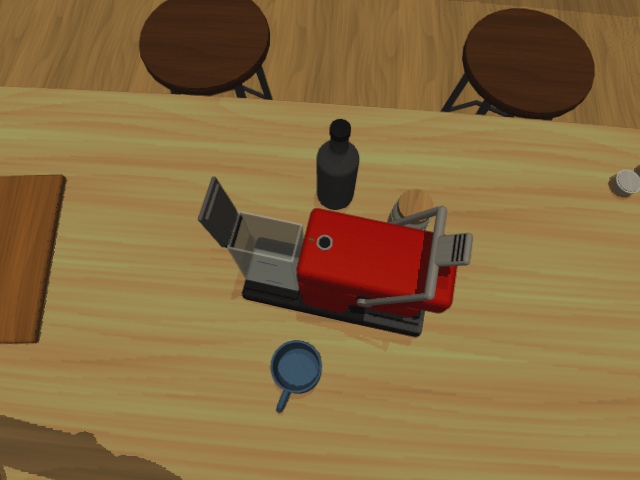

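View pics/side0.png

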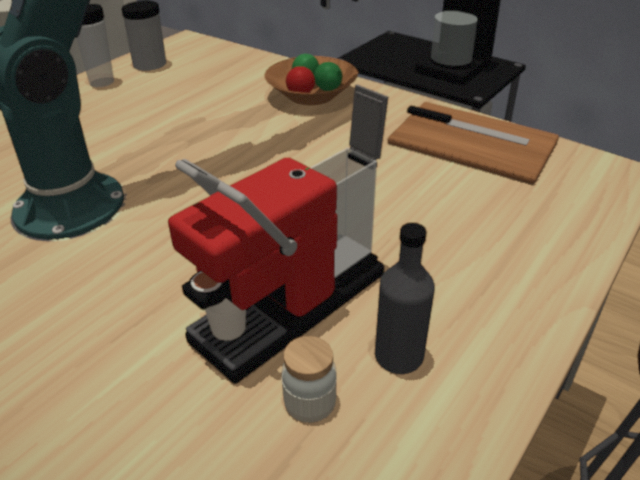

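The scene view shows the machine with its front to the right (world −y). The lever tongue is raised at about (455,248), the lid is upright at about (220,212), the mug is at (297,367) and the flask and jar are on the far side. In the side view the pulled-out holder is at about (205,288). Next I'll measure the machine pose, lever and lid.

```bash
cat > fit.py <<'E'
from h import *
pts=[]
for n in("scene","side"):
    im=cv2.imread(f"pics/{n}0.png"); p=np.load(f"{n}0.npy")
    b,g,r=[im[...,i].astype(int) for i in range(3)]
    red=(r>100)&(g<60)&(b<60)&(abs(p[...,2]-.24)<.006)
    q=p[red]; q=q[(q[:,1]<.3)&(q[:,1]>-.4)&(q[:,0]<.9)]; rect=cv2.minAreaRect(q[:,:2].astype(np.float32)); print(n,len(q),np.median(q[:,2]),rect)
    pts.append(q[:,:2])
    # all red
    # things between counter
    for nm,m in (("blue",(b>r+25)&(p[...,2]>.08)&(p[...,2]<.1)),):
        s=p[m]; print(nm,len(s),np.nanmean(s,0) if len(s) else 0)
q=np.vstack(pts).astype(np.float32); rect=cv2.minAreaRect(q); print(rect)
E
python3 fit.py
```

```text
scene 8480 0.2397002794383145 ((0.5326523184776306, -0.01323295384645462), (0.21159368753433228, 0.10077759623527527), 82.12468719482422)
blue 354 [0.38015917 0.09394677 0.09080133]
side 5750 0.24032572764584728 ((0.5360819697380066, -0.017702758312225342), (0.20917493104934692, 0.10471966862678528), 83.97499084472656)
blue 0 0
((0.5360426306724548, -0.014674544334411621), (0.21352063119411469, 0.10788938403129578), 82.12468719482422)
```

```bash
cat > fit2.py <<'E'
from h import *
def load(n):
    im=cv2.imread(f"pics/{n}0.png"); p=np.load(f"{n}0.npy"); return im,p,[im[...,i].astype(int) for i in range(3)]
yaw=np.radians(83.0); c0=np.array([.5345,-.0155])
for it in range(4):
    A=np.array([[np.cos(yaw),-np.sin(yaw)],[np.sin(yaw),np.cos(yaw)]])
    O=c0-A@[-.0325,0]
    res={}
    for n in("scene","side"):
        im,p,(b,g,r)=load(n)
        m=(r>70)&(g<60)&(b<60)&(p[...,0]<.9)&(p[...,1]<.3)&(p[...,1]>-.4)
        q=p[m]; l=np.c_[(q[:,:2]-O)@A,q[:,2]]
        for nm,s in (("near",(l[:,2]<.222)&(l[:,2]>.19)&(l[:,1]>.03)&(abs(l[:,0]+.03)<.08)),("far",(l[:,2]<.222)&(l[:,2]>.19)&(l[:,1]<-.03)&(abs(l[:,0]+.03)<.08)),("front",(l[:,2]<.222)&(l[:,2]>.195)&(l[:,0]<-.12)&(abs(l[:,1])<.035))):
            t=l[s]
            if len(t)<60: continue
            a,bb=(0,1) if nm!="front" else (1,0)
            f=np.polyfit(t[:,a],t[:,bb],1); k=abs(np.polyval(f,t[:,a])-t[:,bb])<.004; f=np.polyfit(t[k,a],t[k,bb],1)
            res[n,nm]=f; print(it,n,nm,len(t),k.sum(),"slope deg",np.degrees(f[0]).round(2),"off at mid",np.polyval(f,-.03 if a==0 else 0).round(4))
    sl=[f[0] for (n,nm),f in res.items() if nm!="front"]
    yaw+=np.mean(sl)*.8; print(np.degrees(yaw),O)
    if it>=0 : 
        ys=[np.polyval(f,-.03)-(.052 if k[1]=="near" else -.052) for k,f in res.items() if k[1]!="front"]
        xs=[np.polyval(f,0)+.140 for k,f in res.items() if k[1]=="front"]
        print("corr",np.mean(xs) if xs else 0,np.mean(ys))
        c0=c0+A@[np.mean(xs) if xs else 0,np.mean(ys)]
np.savez("mach.npz",O=O,yaw=yaw)
for n in("scene","side"):
    im,p,(b,g,r)=load(n); l=np.concatenate([(p[...,:2]-O)@A,p[...,2:]],-1)
    grey=(abs(r-g)<25)&(abs(g-b)<25)
    box=lambda x0,x1,y,z0,z1:(l[...,0]>x0)&(l[...,0]<x1)&(abs(l[...,1])<y)&(l[...,2]>z0)&(l[...,2]<z1)
    for nm,m in (("lid",box(.12,.3,.045,.225,.4)),("tongue",box(-.3,-.05,.03,.25,.4)&grey),("holder",box(-.25,-.142,.03,.12,.17)),):
        t=l[m]; print(n,nm,len(t))
        if len(t)>20:
            print(" min",np.percentile(t,2,0).round(4)," max",np.percentile(t,98,0).round(4)); 
            f=np.polyfit(t[:,2],t[:,0],1);print("  dx/dz",f[0], "x at z=.214",np.polyval(f,.214))
    px=[(0,0,.24),(-.14,.052,.24),(-.14,-.052,.24),(-.14,.052,.184),(.181,.03,.214),(.181,-.03,.214),(.084,.03,.214),(-.165,.06,0)]
    for x,y,z in px:
        u=proj(n,[*(O+A@[x,y]),z])[0]; cv2.circle(im,tuple(int(round(v)) for v in u),2,(255,255,0),-1)
    cv2.imwrite(f"pics/ov_{n}.png",im)
a=cv2.imread("pics/ov_scene.png")[150:420,180:500]; b=cv2.imread("pics/ov_side.png")[60:390,150:450]
a=cv2.resize(a,(400,337));b=cv2.resize(b,(400,440)); cv2.imwrite("pics/ov.png",np.hstack([np.pad(a,((0,103),(0,0),(0,0))),b]))
E
python3 fit2.py
```

```text
0 side far 1571 1566 slope deg -1.3 off at mid -0.0503
0 side front 465 465 slope deg 2.05 off at mid -0.138
81.95634790313113 [0.53846075 0.01675775]
corr 0.001994360888937702 0.001660007781808713
1 side far 1568 1563 slope deg -0.26 off at mid -0.052
1 side front 464 464 slope deg 1.03 off at mid -0.1399
81.7482798289744 [0.53764306 0.01886206]
corr 9.052072036119796e-05 1.1753089408907125e-05
2 side far 1567 1562 slope deg -0.05 off at mid -0.052
2 side front 466 466 slope deg 0.83 off at mid -0.14
81.70722105595976 [0.53776092 0.0189366 ]
corr 9.65042843192876e-07 9.59600851179604e-06
3 side far 1567 1562 slope deg -0.01 off at mid -0.052
3 side front 466 466 slope deg 0.79 off at mid -0.14
81.69900048171436 [0.53777461 0.01893559]
corr 1.2323477222853096e-06 1.8101033927228616e-06
scene lid 1550
 min [ 0.1796 -0.0287  0.2289]  max [0.1969 0.0302 0.3156]
  dx/dz 0.15253280223185972 x at z=.214 0.17679145115734363
scene tongue 1416
 min [-0.1288 -0.0261  0.2973]  max [-0.0899  0.0267  0.3311]
  dx/dz -1.0216595143801064 x at z=.214 -0.0056681694734808385
scene holder 0
side lid 2031
 min [ 0.1798 -0.0312  0.2272]  max [0.1956 0.0279 0.315 ]
  dx/dz 0.12605634648214117 x at z=.214 0.17921173964344803
side tongue 593
 min [-0.1309 -0.0271  0.2969]  max [-0.0929  0.0164  0.331 ]
  dx/dz -0.990990837336504 x at z=.214 -0.013178028227253502
side holder 398
 min [-0.1525 -0.0238  0.1331]  max [-0.1423  0.0189  0.1537]
  dx/dz 0.2575098202957158 x at z=.214 -0.13099619048888328
```

View pics/ov.png

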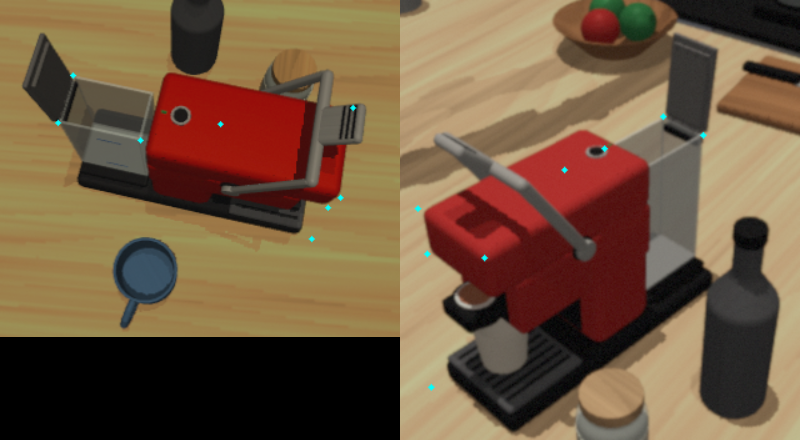

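The hood and tank corners line up with the overlay. The foot's corner appears to sit slightly inside the mark, which I'll put down to rounding. The holder face needs one more check before I move.

```bash
cat >> h.py <<'E'
import os
if os.path.exists("mach.npz"):
    _m=np.load("mach.npz"); O=_m["O"]; yaw=float(_m["yaw"]); A=np.array([[np.cos(yaw),-np.sin(yaw)],[np.sin(yaw),np.cos(yaw)]])
    A3=np.eye(3); A3[:2,:2]=A
def W(x,y,z): return np.array([*(O+A@[x,y]),z])
def L(p): p=np.asarray(p); return np.concatenate([(p[...,:2]-O)@A,p[...,2:]],-1)
def st():
    o=env.get_obs(); R=np.array(o["ee_rot"])
    print("t",round(o["time_s"],2),"tcp mach mm",(L(np.array(o["eef_pos"]))*1e3).round(1),"world",np.round(o["eef_pos"],4),"F",np.round(o["wrist_force"],1),"q",np.round(o["q"]).tolist(),"w",round(float(o["grip_width"]),2))
    print(" tool y,z in mach",(A3.T@R[:,1]).round(3),(A3.T@R[:,2]).round(3))
E
python3 - <<'E'
from h import *
l=L(np.load("side0.npy"))
m=(abs(l[...,1])<.02)&(l[...,2]>.132)&(l[...,2]<.148)&(l[...,0]<-.11)&(l[...,0]>-.25)
print(np.histogram(l[m][:,0],bins=np.arange(-.25,-.1,.01)))
v,u=np.where(m); print(u.min(),u.max(),v.min(),v.max())
m=(abs(l[...,1])<.03)&(l[...,2]>.148)&(l[...,2]<.16)&(l[...,0]<-.11)&(l[...,0]>-.25)
print(np.percentile(l[m],[1,50,99],axis=0))
for n in("scene","side"):
    l=L(np.load(n+"0.npy"));m=(abs(l[...,1])<.012)&(l[...,2]>.25)&(l[...,2]<.4)&(l[...,0]<-.05)&(l[...,0]>-.2)
    t=l[m];t=t[np.argsort(t[:,0])];print(n,len(t),t[::max(1,len(t)//12)][:,[0,2]].round(3).tolist())
print(W(-.19,0,.14),W(.19,0,.29),A3.round(3))
E
```

```text
(array([  0,   0,   0,   0,   0,   0,   0,   0,   0, 124,   2,   0,   0,
         0]), array([-0.25, -0.24, -0.23, -0.22, -0.21, -0.2 , -0.19, -0.18, -0.17,
       -0.16, -0.15, -0.14, -0.13, -0.12, -0.11]))
182 200 287 308
[[-0.15144889 -0.02739764  0.14826237]
 [-0.13363744 -0.00702548  0.15294002]
 [-0.11084955  0.02263621  0.15711546]]
scene 747 [[-0.131, 0.324], [-0.126, 0.331], [-0.122, 0.33], [-0.119, 0.325], [-0.116, 0.324], [-0.113, 0.322], [-0.11, 0.317], [-0.107, 0.314], [-0.103, 0.31], [-0.1, 0.308], [-0.097, 0.303], [-0.093, 0.3], [-0.09, 0.295]]
side 191 [[-0.132, 0.325], [-0.131, 0.329], [-0.13, 0.325], [-0.13, 0.328], [-0.129, 0.325], [-0.128, 0.329], [-0.127, 0.33], [-0.126, 0.331], [-0.125, 0.33], [-0.123, 0.33], [-0.121, 0.329], [-0.111, 0.32], [-0.094, 0.303]]
[ 0.51034365 -0.16907384  0.14      ] [0.56520557 0.20694501 0.29      ] [[ 0.144 -0.99   0.   ]
 [ 0.99   0.144  0.   ]
 [ 0.     0.     1.   ]]
```

Call:
move_arm --increments '[{"tx":0.025,"ty":-0.035,"tz":0.03,"wz":-8.4,"grip":1},{"tx":0.025,"ty":-0.035,"tz":0.03,"wz":-8.4,"grip":1},{"tx":0.025,"ty":-0.035,"tz":0.03,"wz":-8.4,"grip":1},{"tx":0.025,"ty":-0.035,"tz":0.03,"wz":-8.4,"grip":1},{"tx":0.025,"ty":-0.035,"tz":0.03,"wz":-8.4,"grip":1}]'

```text
validation failed for argument at $.in...
```

Call:
move_arm --increments '[{"tx":0.025,"ty":-0.035,"tz":0.02,"wz":-8.4,"grip":1},{"tx":0.025,"ty":-0.035,"tz":0.02,"wz":-8.4,"grip":1},{"tx":0.025,"ty":-0.035,"tz":0.02,"wz":-8.4,"grip":1},{"tx":0.025,"ty":-0.035,"tz":0.0,"wz":-8.4,"grip":1},{"tx":0.025,"ty":-0.035,"tz":0.0,"wz":-8.4,"grip":1}]'

```text
validation failed for argument at $.in...
```

Call:
move_arm --increments '[{"tx":0.025,"ty":-0.035,"tz":0.03,"wx":0.0,"wy":0.0,"wz":-8.4,"grip":1.0},{"tx":0.025,"ty":-0.035,"tz":0.03,"wx":0.0,"wy":0.0,"wz":-8.4,"grip":1.0}]'

```text
time_s: 0.3
eef_pos: [0.2199, 0.6363, 0.2869]
ee_rot: [[0.859, -0.002, 0.512], [-0.512, -0.004, 0.859], [0.0, -1.0, -0.004]]
wrist_force: [0.6, 0.1, 1.1]
grip_width: 0.689
```

Call:
move_arm --increments '[{"tx":0.025,"ty":-0.035,"tz":0.03,"wx":0,"wy":0,"wz":-8.4,"grip":1},{"tx":0.025,"ty":-0.035,"tz":0.03,"wx":0,"wy":0,"wz":-8.4,"grip":1},{"tx":0.025,"ty":-0.035,"tz":0.03,"wx":0,"wy":0,"wz":-8.4,"grip":1},{"tx":0.025,"ty":-0.035,"tz":0.02,"wx":0,"wy":0,"wz":-8.4,"grip":1},{"tx":0.025,"ty":-0.035,"tz":0.02,"wx":0,"wy":0,"wz":-8.4,"grip":1}]'

```text
time_s: 0.8
eef_pos: [0.3434, 0.4653, 0.4151]
ee_rot: [[0.293, -0.0, 0.956], [-0.956, 0.0, 0.293], [-0.0, -1.0, -0.0]]
wrist_force: [1.5, 0.7, -0.6]
grip_width: -0.0
```

Call:
move_arm --increments '[{"tx":0.025,"ty":-0.035,"tz":0.01,"wx":0,"wy":0,"wz":-8.4,"grip":1},{"tx":0.025,"ty":-0.035,"tz":0.01,"wx":0,"wy":0,"wz":-8.4,"grip":1},{"tx":0.025,"ty":-0.035,"tz":0,"wx":0,"wy":0,"wz":-8.4,"grip":1},{"tx":0.01,"ty":-0.04,"tz":0,"wx":0,"wy":0,"wz":0,"grip":1},{"tx":0.01,"ty":-0.04,"tz":0,"wx":0,"wy":0,"wz":0,"grip":1}]'

```text
time_s: 1.3
eef_pos: [0.4381, 0.2802, 0.4339]
ee_rot: [[-0.137, -0.0, 0.991], [-0.991, -0.001, -0.137], [0.001, -1.0, -0.0]]
wrist_force: [0.8, -0.3, -0.4]
grip_width: 0.004
```

Call:
move_arm --increments '[{"tx":0.006,"ty":-0.046,"tz":0,"wx":0,"wy":0,"wz":0,"grip":1},{"tx":0.006,"ty":-0.046,"tz":0,"wx":0,"wy":0,"wz":0,"grip":1},{"tx":0.006,"ty":-0.046,"tz":0,"wx":0,"wy":0,"wz":0,"grip":1},{"tx":0.006,"ty":-0.046,"tz":0,"wx":0,"wy":0,"wz":0,"grip":1},{"tx":0.006,"ty":-0.046,"tz":0,"wx":0,"wy":0,"wz":0,"grip":1}]'

```text
time_s: 1.8
eef_pos: [0.4672, 0.0501, 0.4341]
ee_rot: [[-0.136, -0.0, 0.991], [-0.991, 0.0, -0.136], [-0.0, -1.0, -0.0]]
wrist_force: [1.0, 1.3, -0.0]
grip_width: 0.002
```

Call:
move_arm --increments '[{"tx":0.006,"ty":-0.046,"tz":0,"wx":0,"wy":0,"wz":0,"grip":1},{"tx":0.006,"ty":-0.046,"tz":0,"wx":0,"wy":0,"wz":0,"grip":1},{"tx":0.006,"ty":-0.046,"tz":0,"wx":0,"wy":0,"wz":0,"grip":1},{"tx":0.006,"ty":-0.046,"tz":0,"wx":0,"wy":0,"wz":0,"grip":1},{"tx":0.006,"ty":-0.046,"tz":0,"wx":0,"wy":0,"wz":0,"grip":1}]'

```text
time_s: 2.3
eef_pos: [0.4974, -0.1794, 0.4341]
ee_rot: [[-0.136, -0.0, 0.991], [-0.991, 0.001, -0.136], [-0.001, -1.0, -0.0]]
wrist_force: [0.3, 0.7, -0.1]
grip_width: 0.002
```

Call:
move_arm --increments '[{"tx":0,"ty":-0.02,"tz":0,"wx":7.9,"wy":-1.2,"wz":0,"grip":1},{"tx":0,"ty":-0.02,"tz":0,"wx":7.9,"wy":-1.2,"wz":0,"grip":1},{"tx":0,"ty":0,"tz":0,"wx":7.9,"wy":-1.2,"wz":0,"grip":1},{"tx":0,"ty":0,"tz":-0.02,"wx":7.9,"wy":-1.2,"wz":0,"grip":1},{"tx":0,"ty":0,"tz":-0.02,"wx":7.9,"wy":-1.2,"wz":0,"grip":1}]'

```text
time_s: 2.8
eef_pos: [0.4981, -0.2192, 0.3947]
ee_rot: [[-0.1, 0.1, 0.99], [-0.757, 0.638, -0.141], [-0.645, -0.764, 0.012]]
wrist_force: [-0.2, -0.7, -0.0]
grip_width: 0.001
```

```bash
python3 -c "
from h import *
st()"
```

```text
t 2.8 tcp mach mm [-241.4    4.8  394.7] world [ 0.4981 -0.2192  0.3947] F [-0.2 -0.7 -0. ] q [8.0, 26.0, 43.0, 101.0, -45.0, 93.0, 57.0] w 0.0
 tool y,z in mach [ 0.645 -0.007 -0.764] [ 0.003 -1.     0.012]
```

Call:
move_arm --increments '[{"tx":0,"ty":0,"tz":-0.05,"wx":0,"wy":0,"wz":0,"grip":1},{"tx":0,"ty":0,"tz":-0.05,"wx":0,"wy":0,"wz":0,"grip":1},{"tx":0.001,"ty":0,"tz":-0.05,"wx":0,"wy":0,"wz":0,"grip":1},{"tx":0.001,"ty":0,"tz":-0.05,"wx":0,"wy":0,"wz":0,"grip":1},{"tx":0.002,"ty":0,"tz":-0.04,"wx":0,"wy":0,"wz":0,"grip":1}]'

```text
time_s: 3.3
eef_pos: [0.501, -0.2171, 0.1513]
ee_rot: [[-0.103, 0.095, 0.99], [-0.759, 0.636, -0.14], [-0.643, -0.766, 0.006]]
wrist_force: [0.1, -0.1, 0.6]
grip_width: 0.003
```

Call:
move_arm --increments '[{"tx":0.004,"ty":0.02,"tz":-0.019,"wx":0,"wy":0,"wz":0,"grip":1},{"tx":0.004,"ty":0.02,"tz":0,"wx":0,"wy":0,"wz":0,"grip":1},{"tx":0.003,"ty":0.02,"tz":0,"wx":0,"wy":0,"wz":0,"grip":1},{"tx":0.0015,"ty":0.01,"tz":0,"wx":0,"wy":0,"wz":0,"grip":1},{"tx":0.0015,"ty":0.01,"tz":0,"wx":0,"wy":0,"wz":0,"grip":1}]'

```text
time_s: 3.8
eef_pos: [0.5165, -0.1373, 0.1368]
ee_rot: [[-0.099, 0.098, 0.99], [-0.761, 0.634, -0.139], [-0.641, -0.767, 0.012]]
wrist_force: [-1.7, -2.3, 1.2]
grip_width: 0.002
```

```bash
python3 -c "
from h import *
st()
im,_=env.camera('side'); cv2.imwrite('pics/s1.png',cv2.resize(im[150:390,120:440],(640,480)))"
```

```text
t 3.8 tcp mach mm [-157.6   -1.5  136.8] world [ 0.5165 -0.1373  0.1368] F [-1.7 -2.3  1.2] q [7.0, 43.0, 34.0, 117.0, -62.0, 71.0, 76.0] w 0.0
 tool y,z in mach [ 0.641 -0.005 -0.767] [ 0.006 -1.     0.012]
```

View pics/s1.png

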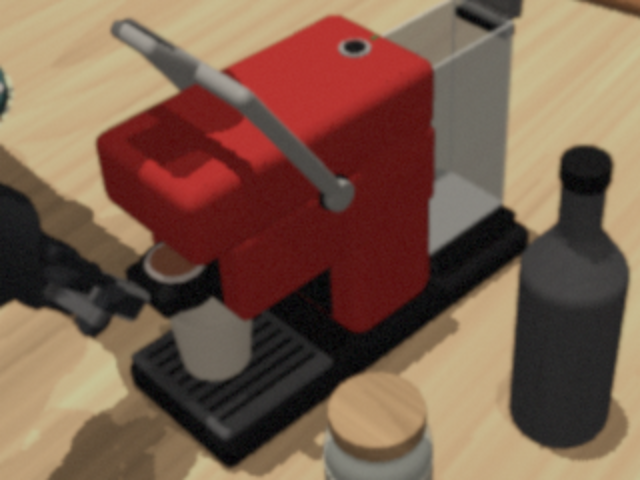

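The closed fingertips are touching the holder handle at about (140,295), with a contact force of about 2.5 N. I'll keep pushing.

Call:
move_arm --increments '[{"tx":0.001,"ty":0.005,"tz":0,"wx":0,"wy":0,"wz":0,"grip":1},{"tx":0.001,"ty":0.005,"tz":0,"wx":0,"wy":0,"wz":0,"grip":1},{"tx":0.001,"ty":0.005,"tz":0,"wx":0,"wy":0,"wz":0,"grip":1},{"tx":0.001,"ty":0.005,"tz":0,"wx":0,"wy":0,"wz":0,"grip":1}]'

```text
time_s: 4.25
eef_pos: [0.5198, -0.1184, 0.1355]
ee_rot: [[-0.102, 0.097, 0.99], [-0.76, 0.634, -0.141], [-0.641, -0.767, 0.009]]
wrist_force: [-1.2, -2.2, 0.5]
grip_width: 0.001
```

Call:
move_arm --increments '[{"tx":0.0005,"ty":0.003,"tz":0,"wx":0,"wy":0,"wz":0,"grip":1},{"tx":0.0005,"ty":0.003,"tz":0,"wx":0,"wy":0,"wz":0,"grip":1}]'

```text
time_s: 4.45
eef_pos: [0.5208, -0.1118, 0.1353]
ee_rot: [[-0.102, 0.097, 0.99], [-0.76, 0.635, -0.14], [-0.642, -0.767, 0.009]]
wrist_force: [-1.4, -2.1, 2.2]
grip_width: 0.0
```

```bash
python3 -c "
from h import *
st()"
```

```text
t 4.45 tcp mach mm [-131.8   -2.1  135.3] world [ 0.5208 -0.1118  0.1353] F [-1.4 -2.1  2.2] q [5.0, 42.0, 33.0, 118.0, -63.0, 70.0, 75.0] w 0.0
 tool y,z in mach [ 0.642 -0.004 -0.767] [ 0.004 -1.     0.009]
```

Call:
move_arm --increments '[{"tx":0.0003,"ty":0.002,"tz":0,"wx":0,"wy":0,"wz":0,"grip":1},{"tx":0.0003,"ty":0.002,"tz":0,"wx":0,"wy":0,"wz":0,"grip":1}]'

```text
time_s: 4.65
eef_pos: [0.5213, -0.109, 0.1353]
ee_rot: [[-0.102, 0.097, 0.99], [-0.761, 0.633, -0.14], [-0.64, -0.768, 0.009]]
wrist_force: [-2.1, -7.6, 3.6]
grip_width: -0.001
```

Call:
move_arm --increments '[{"tx":0.0003,"ty":0.002,"tz":0,"wx":0,"wy":0,"wz":0,"grip":1},{"tx":0.0003,"ty":0.002,"tz":0,"wx":0,"wy":0,"wz":0,"grip":1}]'

```text
time_s: 4.85
eef_pos: [0.5214, -0.1089, 0.1352]
ee_rot: [[-0.104, 0.099, 0.99], [-0.765, 0.628, -0.143], [-0.636, -0.772, 0.01]]
wrist_force: [-5.8, -13.1, 9.2]
grip_width: 0.002
```

```bash
python3 -c "
from h import *
st()"
```

```text
t 4.85 tcp mach mm [-128.8   -2.2  135.2] world [ 0.5214 -0.1089  0.1352] F [ -5.8 -13.1   9.2] q [4.0, 42.0, 34.0, 119.0, -63.0, 69.0, 75.0] w 0.0
 tool y,z in mach [ 0.636 -0.007 -0.772] [ 0.001 -1.     0.01 ]
```

The holder is firmly at its stop: 16 N, with the TCP where expected for home. I'll retreat, rise, and tilt over to the lever.

Call:
move_arm --increments '[{"tx":-0.007,"ty":-0.0495,"tz":0,"wx":0,"wy":0,"wz":0,"grip":1},{"tx":-0.007,"ty":-0.0495,"tz":0.02,"wx":0,"wy":0,"wz":0,"grip":1},{"tx":0,"ty":0,"tz":0.05,"wx":0,"wy":0,"wz":0,"grip":1},{"tx":0,"ty":0,"tz":0.05,"wx":0,"wy":0,"wz":0,"grip":1},{"tx":0,"ty":0,"tz":0.05,"wx":0,"wy":0,"wz":0,"grip":1}]'

```text
time_s: 5.35
eef_pos: [0.5082, -0.1988, 0.3051]
ee_rot: [[-0.103, 0.095, 0.99], [-0.759, 0.636, -0.14], [-0.643, -0.765, 0.007]]
wrist_force: [1.3, -0.7, 0.8]
grip_width: -0.003
```

Call:
move_arm --increments '[{"tx":0,"ty":0,"tz":0.05,"wx":-8.3,"wy":1.2,"wz":0,"grip":1},{"tx":0,"ty":0,"tz":0.04,"wx":-8.3,"wy":1.2,"wz":0,"grip":1},{"tx":0,"ty":0,"tz":0,"wx":-8.3,"wy":1.2,"wz":0,"grip":1},{"tx":0,"ty":0,"tz":0,"wx":-8.3,"wy":1.2,"wz":0,"grip":1},{"tx":0,"ty":0,"tz":0,"wx":-8.3,"wy":1.2,"wz":0,"grip":1}]'

```text
time_s: 5.85
eef_pos: [0.5087, -0.1989, 0.3949]
ee_rot: [[-0.134, 0.002, 0.991], [-0.99, -0.038, -0.134], [0.038, -0.999, 0.007]]
wrist_force: [-0.1, -0.4, -0.7]
grip_width: 0.001
```

Call:
move_arm --increments '[{"tx":0.004,"ty":0.028,"tz":0,"wx":-8.3,"wy":1.2,"wz":0,"grip":1},{"tx":0.004,"ty":0.028,"tz":0,"wx":-8.3,"wy":1.2,"wz":0,"grip":1},{"tx":0.004,"ty":0.028,"tz":0,"wx":-8.3,"wy":1.2,"wz":0,"grip":1},{"tx":0.004,"ty":0.028,"tz":0,"wx":-8.3,"wy":1.2,"wz":0,"grip":1},{"tx":0.004,"ty":0.028,"tz":0,"wx":-8.3,"wy":1.2,"wz":0,"grip":1}]'

```text
time_s: 6.35
eef_pos: [0.5286, -0.0571, 0.3939]
ee_rot: [[-0.094, -0.092, 0.991], [-0.715, -0.687, -0.131], [0.693, -0.721, -0.002]]
wrist_force: [1.9, -0.8, 0.6]
grip_width: 0.004
```

```bash
python3 -c "
from h import *
st()
im,p=cloud('side');l=L(p);m=(abs(l[...,1])<.025)&(l[...,2]>.125)&(l[...,2]<.155)&(l[...,0]<-.1)&(l[...,0]>-.2)
print('holder',np.percentile(l[m][:,0],[2,20,50]) if m.sum() else 0,m.sum())
cv2.imwrite('pics/s2.png',im)"
```

```text
t 6.35 tcp mach mm [-76.6  -1.9 393.9] world [ 0.5286 -0.0571  0.3939] F [ 1.9 -0.8  0.6] q [-65.0, 34.0, 69.0, 109.0, 14.0, 64.0, -13.0] w 0.0
 tool y,z in mach [-0.693 -0.008 -0.721] [ 0.013 -1.    -0.002]
holder [-0.1229844  -0.12221853 -0.12030213] 380
```

View pics/s2.png

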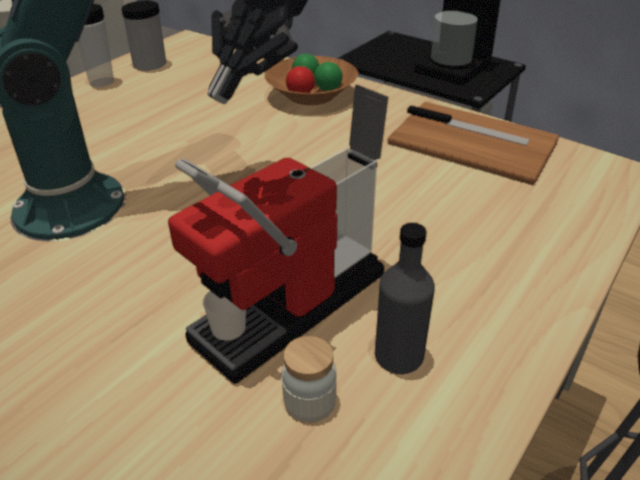

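The holder is now home: its face is at x = −122 mm, and it sits tucked under the hood at about (215,285). The fingertips are above the tongue at about (220,90). Next I'll approach the tongue along its normal.

Call:
move_arm --increments '[{"tx":-0.0015,"ty":-0.009,"tz":-0.026,"wx":0,"wy":0,"wz":0,"grip":1},{"tx":-0.0015,"ty":-0.009,"tz":-0.026,"wx":0,"wy":0,"wz":0,"grip":1},{"tx":-0.001,"ty":-0.007,"tz":-0.007,"wx":0,"wy":0,"wz":0,"grip":1},{"tx":-0.001,"ty":-0.007,"tz":-0.007,"wx":0,"wy":0,"wz":0,"grip":1},{"tx":-0.0005,"ty":-0.003,"tz":-0.003,"wx":0,"wy":0,"wz":0,"grip":1}]'

```text
time_s: 6.9
eef_pos: [0.5224, -0.0964, 0.325]
ee_rot: [[-0.097, -0.096, 0.991], [-0.717, -0.683, -0.136], [0.69, -0.724, -0.003]]
wrist_force: [-0.3, -0.3, -0.4]
grip_width: -0.002
```

```bash
python3 -c "
from h import *
st()
x,z=-.159,.0355
p=None
for th in np.arange(.77,-.06,-.0698):
    c,s=np.cos(th),np.sin(th); q=W(-.027+x*c+z*s,0,.185-x*s+z*c)
    print(round(th,3),L(q).round(4), (q-p).round(4) if p is not None else ''); p=q
"
```

```text
t 6.9 tcp mach mm [-116.3   -1.4  325. ] world [ 0.5224 -0.0964  0.325 ] F [-0.3 -0.3 -0.4] q [-59.0, 37.0, 66.0, 114.0, 13.0, 54.0, -13.0] w -0.0
 tool y,z in mach [-0.69  -0.004 -0.724] [ 0.008 -1.    -0.003]
0.77 [-0.1164  0.      0.3212] 
0.7 [-0.1257  0.      0.3146] [-0.0013 -0.0092 -0.0066]
0.63 [-0.1345  0.      0.3074] [-0.0013 -0.0087 -0.0072]
0.561 [-0.1428 -0.      0.2996] [-0.0012 -0.0082 -0.0078]
0.491 [-0.1505 -0.      0.2913] [-0.0011 -0.0076 -0.0084]
0.421 [-0.1576 -0.      0.2824] [-0.001  -0.007  -0.0089]
0.351 [-0.1641  0.      0.273 ] [-0.0009 -0.0064 -0.0093]
0.281 [-0.1699 -0.      0.2633] [-0.0008 -0.0057 -0.0098]
0.212 [-0.175   0.      0.2531] [-0.0007 -0.0051 -0.0102]
0.142 [-0.1794  0.      0.2426] [-0.0006 -0.0043 -0.0105]
0.072 [-0.183   0.      0.2318] [-0.0005 -0.0036 -0.0108]
0.002 [-0.1859  0.      0.2208] [-0.0004 -0.0029 -0.011 ]
```

Call:
move_arm --increments '[{"tx":-0.001,"ty":-0.0092,"tz":-0.009,"wx":4,"wy":-0.6,"wz":0,"grip":1},{"tx":-0.001,"ty":-0.0087,"tz":-0.0072,"wx":4,"wy":-0.6,"wz":0,"grip":1},{"tx":-0.001,"ty":-0.0082,"tz":-0.0078,"wx":4,"wy":-0.6,"wz":0,"grip":1}]'

```text
time_s: 7.2
eef_pos: [0.5213, -0.1204, 0.3016]
ee_rot: [[-0.115, -0.066, 0.991], [-0.847, -0.514, -0.133], [0.519, -0.855, 0.003]]
wrist_force: [-0.8, 6.7, 2.5]
grip_width: -0.0
```

```bash
python3 -c "
from h import *
st()"
```

```text
t 7.2 tcp mach mm [-140.3   -3.8  301.6] world [ 0.5213 -0.1204  0.3016] F [-0.8  6.7  2.5] q [-51.0, 30.0, 60.0, 116.0, 7.0, 49.0, -6.0] w -0.0
 tool y,z in mach [-0.519 -0.008 -0.855] [ 0.011 -1.     0.003]
```

Call:
move_arm --increments '[{"tx":-0.0015,"ty":-0.0076,"tz":-0.0084,"wx":4,"wy":-0.6,"wz":0,"grip":1},{"tx":-0.0015,"ty":-0.007,"tz":-0.0089,"wx":4,"wy":-0.6,"wz":0,"grip":1},{"tx":-0.0015,"ty":-0.0064,"tz":-0.0093,"wx":4,"wy":-0.6,"wz":0,"grip":1},{"tx":-0.001,"ty":-0.0057,"tz":-0.0098,"wx":4,"wy":-0.6,"wz":0,"grip":1}]'

```text
time_s: 7.6
eef_pos: [0.5157, -0.1485, 0.2662]
ee_rot: [[-0.132, -0.027, 0.991], [-0.956, -0.26, -0.134], [0.261, -0.965, 0.009]]
wrist_force: [-0.1, -0.3, -0.7]
grip_width: 0.002
```

```bash
python3 -c "
from h import *
st()"
```

```text
t 7.6 tcp mach mm [-168.8   -2.4  266.2] world [ 0.5157 -0.1485  0.2662] F [-0.1 -0.3 -0.7] q [-34.0, 24.0, 49.0, 118.0, -4.0, 44.0, 8.0] w 0.0
 tool y,z in mach [-0.261 -0.011 -0.965] [ 0.01  -1.     0.009]
```

```bash
python3 -c "
from h import *
st()
im,_=env.camera('side'); cv2.imwrite('pics/s3.png',cv2.resize(im[80:320,120:440],(640,480)))
st()"
```

```text
t 7.6 tcp mach mm [-168.8   -2.4  266.2] world [ 0.5157 -0.1485  0.2662] F [-0.1 -0.3 -0.7] q [-34.0, 24.0, 49.0, 118.0, -4.0, 44.0, 8.0] w 0.0
 tool y,z in mach [-0.261 -0.011 -0.965] [ 0.01  -1.     0.009]
t 7.65 tcp mach mm [-173.6   -0.5  266.2] world [ 0.5132 -0.1529  0.2662] F [-0.7 -2.8  0.7] q [-33.0, 24.0, 49.0, 118.0, -4.0, 44.0, 8.0] w 0.0
 tool y,z in mach [-0.261 -0.009 -0.965] [ 0.002 -1.     0.008]
```

View pics/s3.png

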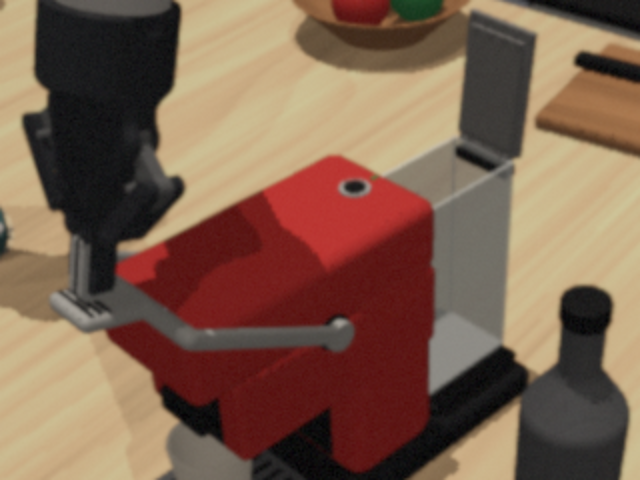

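The fingers are on the tongue at about (95,290) and the lever is at roughly 0.3 rad. I'll continue down the arc.

Call:
move_arm --increments '[{"tx":-0.0005,"ty":-0.003,"tz":-0.01,"wx":3.5,"wy":-0.5,"wz":0,"grip":1},{"tx":-0.0005,"ty":-0.003,"tz":-0.01,"wx":3.5,"wy":-0.5,"wz":0,"grip":1},{"tx":-0.0005,"ty":-0.003,"tz":-0.01,"wx":3.5,"wy":-0.5,"wz":0,"grip":1}]'

```text
time_s: 7.95
eef_pos: [0.5142, -0.1584, 0.2368]
ee_rot: [[-0.136, -0.002, 0.991], [-0.987, -0.082, -0.136], [0.082, -0.997, 0.009]]
wrist_force: [-3.4, 1.5, 5.9]
grip_width: 0.003
```

```bash
python3 -c "
from h import *
st()"
```

```text
t 7.95 tcp mach mm [-178.9   -2.3  236.8] world [ 0.5142 -0.1584  0.2368] F [-3.4  1.5  5.9] q [-20.0, 24.0, 40.0, 118.0, -15.0, 43.0, 21.0] w 0.0
 tool y,z in mach [-0.082 -0.01  -0.997] [ 0.009 -1.     0.009]
```

Call:
move_arm --increments '[{"tx":-0.0005,"ty":-0.003,"tz":-0.008,"wx":2,"wy":-0.3,"wz":0,"grip":1},{"tx":-0.0005,"ty":-0.002,"tz":-0.007,"wx":2,"wy":-0.3,"wz":0,"grip":1},{"tx":0,"ty":0,"tz":-0.004,"wx":0,"wy":0,"wz":0,"grip":1}]'

```text
time_s: 8.25
eef_pos: [0.5132, -0.1635, 0.2202]
ee_rot: [[-0.139, 0.007, 0.99], [-0.99, -0.01, -0.139], [0.008, -1.0, 0.009]]
wrist_force: [-13.1, 6.8, 54.5]
grip_width: -0.0
```

```bash
python3 -c "
from h import *
st()"
```

```text
t 8.25 tcp mach mm [-184.1   -2.   220.2] world [ 0.5132 -0.1635  0.2202] F [-13.1   6.8  54.5] q [-14.0, 25.0, 36.0, 118.0, -21.0, 43.0, 27.0] w -0.0
 tool y,z in mach [-0.008 -0.009 -1.   ] [ 0.005 -1.     0.009]
```

The lever has reached its stop: TCP z is 220 mm, as expected for lever 0. I'll back off, lift clear, and check the lever.

Call:
move_arm --increments '[{"tx":0,"ty":0,"tz":0.02,"wx":0,"wy":0,"wz":0,"grip":1},{"tx":0,"ty":0,"tz":0.05,"wx":0,"wy":0,"wz":0,"grip":1},{"tx":0,"ty":0,"tz":0.05,"wx":0,"wy":0,"wz":0,"grip":1},{"tx":0,"ty":0,"tz":0.05,"wx":0,"wy":0,"wz":0,"grip":1},{"tx":0,"ty":0,"tz":0.05,"wx":0,"wy":0,"wz":0,"grip":1}]'

```text
time_s: 8.75
eef_pos: [0.5113, -0.1625, 0.4385]
ee_rot: [[-0.137, 0.006, 0.99], [-0.99, -0.014, -0.137], [0.013, -1.0, 0.008]]
wrist_force: [1.7, 0.8, -0.2]
grip_width: -0.0
```

Call:
move_arm --increments '[{"tx":0.0065,"ty":0.0465,"tz":0,"wx":0,"wy":0,"wz":0,"grip":0},{"tx":0.0065,"ty":0.0465,"tz":0,"wx":0,"wy":0,"wz":0,"grip":-1},{"tx":0.0065,"ty":0.0465,"tz":0,"wx":0,"wy":0,"wz":0,"grip":-1},{"tx":0.0065,"ty":0.0465,"tz":0,"wx":0,"wy":0,"wz":0,"grip":-1},{"tx":0.0065,"ty":0.0465,"tz":0,"wx":-7.5,"wy":1.1,"wz":0,"grip":-1}]'

```text
time_s: 9.25
eef_pos: [0.5444, 0.0654, 0.4382]
ee_rot: [[-0.146, -0.012, 0.989], [-0.978, -0.147, -0.147], [0.147, -0.989, 0.01]]
wrist_force: [1.0, -0.7, 0.4]
grip_width: 0.846
```

Call:
move_arm --increments '[{"tx":0.0065,"ty":0.0465,"tz":0,"wx":-7.5,"wy":1.1,"wz":0,"grip":-1},{"tx":0.0065,"ty":0.0465,"tz":0,"wx":-7.5,"wy":1.1,"wz":0,"grip":-1},{"tx":0.0065,"ty":0.0465,"tz":0,"wx":-7.5,"wy":1.1,"wz":0,"grip":-1},{"tx":0.0065,"ty":0.0465,"tz":0,"wx":-7.5,"wy":1.1,"wz":0,"grip":-1},{"tx":0,"ty":0,"tz":0,"wx":-7.5,"wy":1.1,"wz":0,"grip":-1}]'

```text
time_s: 9.75
eef_pos: [0.5702, 0.2674, 0.4337]
ee_rot: [[-0.083, -0.088, 0.993], [-0.687, -0.717, -0.121], [0.722, -0.692, -0.001]]
wrist_force: [-1.0, -0.3, -0.7]
grip_width: 1.003
```

```bash
python3 -c "
from h import *
st()
im,_=env.camera('side'); im2,_=env.camera('wrist'); cv2.imwrite('pics/s4.png',np.hstack([cv2.resize(im[:,60:480],(400,457)),cv2.resize(im2,(400,300))[:457] if 0 else np.pad(cv2.resize(im2,(400,300)),((0,157),(0,0),(0,0)))]))"
```

```text
t 9.75 tcp mach mm [250.6   3.8 433.7] world [0.5702 0.2674 0.4337] F [-1.  -0.3 -0.7] q [-63.0, 37.0, 36.0, 80.0, 16.0, 97.0, -36.0] w 1.0
 tool y,z in mach [-0.722 -0.016 -0.692] [ 0.024 -1.    -0.001]
```

View pics/s4.png

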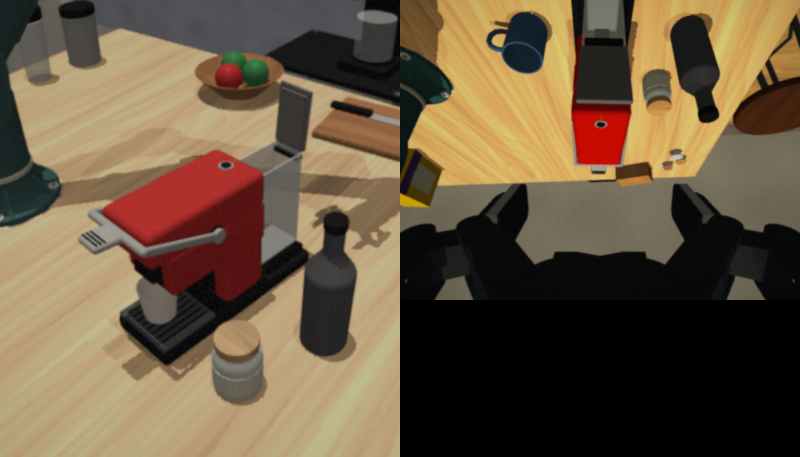

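The lever is flat and holding at about (100,235). In the wrist view the lid at about (603,75) lies centred between the open fingers. Next is the approach to the lid from behind and above.

Call:
move_arm --increments '[{"tx":0.001,"ty":-0.006,"tz":-0.048,"wx":0,"wy":0,"wz":-1.4,"grip":-1},{"tx":0.001,"ty":-0.006,"tz":-0.048,"wx":0,"wy":0,"wz":0,"grip":-1},{"tx":-0.002,"ty":-0.016,"tz":-0.016,"wx":0,"wy":0,"wz":0,"grip":-1},{"tx":-0.002,"ty":-0.016,"tz":-0.016,"wx":0,"wy":0,"wz":0,"grip":-1},{"tx":0,"ty":0,"tz":0,"wx":0,"wy":0,"wz":0,"grip":-1}]'

```text
time_s: 10.35
eef_pos: [0.5673, 0.2065, 0.3088]
ee_rot: [[-0.115, -0.122, 0.986], [-0.681, -0.713, -0.167], [0.723, -0.691, -0.002]]
wrist_force: [-0.1, -0.1, 0.6]
grip_width: 0.999
```

```bash
python3 -c "
from h import *
st()
im2,p=cloud('wrist'); l=L(p); m=(l[...,2]>.26)&(l[...,2]<.325)&(abs(l[...,1])<.045)&(l[...,0]>.17)&(l[...,0]<.22)
t=l[m]; print(len(t),np.percentile(t,[1,50,99],axis=0).round(4).tolist()); cv2.imwrite('pics/w1.png',im2)"
```

```text
t 10.35 tcp mach mm [189.8  -2.2 308.8] world [0.5673 0.2065 0.3088] F [-0.1 -0.1  0.6] q [-60.0, 40.0, 35.0, 92.0, 14.0, 83.0, -41.0] w 1.0
 tool y,z in mach [-0.723  0.018 -0.691] [-0.023 -1.    -0.002]
17932 [[0.1924, -0.031, 0.2608], [0.1962, 0.0002, 0.2939], [0.2161, 0.0411, 0.3224]]
```

View pics/w1.png

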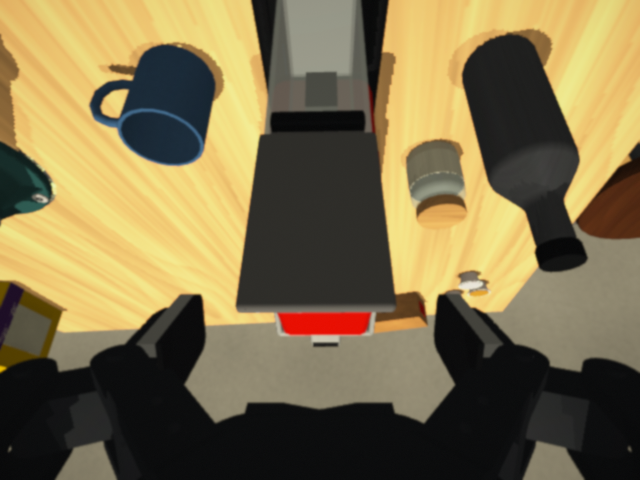

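Call:
move_arm --increments '[{"tx":-0.002,"ty":-0.008,"tz":-0.017,"wx":0,"wy":0,"wz":1.2,"grip":-1},{"tx":-0.0015,"ty":-0.007,"tz":-0.017,"wx":0,"wy":0,"wz":0,"grip":-1},{"tx":0,"ty":0,"tz":0,"wx":0,"wy":0,"wz":0,"grip":-1}]'

```text
time_s: 10.7
eef_pos: [0.5645, 0.1967, 0.2741]
ee_rot: [[-0.096, -0.102, 0.99], [-0.686, -0.714, -0.14], [0.721, -0.693, -0.002]]
wrist_force: [-0.2, 0.3, 0.5]
grip_width: 1.003
```

Call:
move_arm --increments '[{"tx":0,"ty":0,"tz":0,"wx":0,"wy":0,"wz":0,"grip":-0.4},{"tx":0,"ty":0,"tz":0,"wx":0,"wy":0,"wz":0,"grip":-0.2},{"tx":0,"ty":0,"tz":0,"wx":0,"wy":0,"wz":0,"grip":0},{"tx":0,"ty":0,"tz":0,"wx":0,"wy":0,"wz":0,"grip":0}]' --force 20

```text
time_s: 11.1
eef_pos: [0.5649, 0.1983, 0.2755]
ee_rot: [[-0.095, -0.101, 0.99], [-0.686, -0.714, -0.139], [0.721, -0.692, -0.001]]
wrist_force: [-3.9, 2.4, 5.7]
grip_width: 0.723
```

```bash
python3 -c "
from h import *
st()
im2,p=cloud('wrist'); l=L(p); m=(l[...,2]>.23)&(l[...,2]<.325)&(abs(l[...,1])<.02)&(l[...,0]>.17)&(l[...,0]<.22)
t=l[m]; f=np.polyfit(t[:,2],t[:,0],1); print(len(t),f,np.polyval(f,.29),t[:,2].max()); cv2.imwrite('pics/w2.png',im2)
r=np.array([0.0,0]);
"
```

```text
t 11.1 tcp mach mm [181.4  -1.  275.5] world [0.5649 0.1983 0.2755] F [-3.9  2.4  5.7] q [-60.0, 41.0, 35.0, 95.0, 15.0, 78.0, -41.0] w 0.72
 tool y,z in mach [-0.721 -0.004 -0.692] [ 0.006 -1.    -0.001]
22446 [0.09746038 0.16711485] 0.19537836156344104 0.3157628880958104
```

View pics/w2.png

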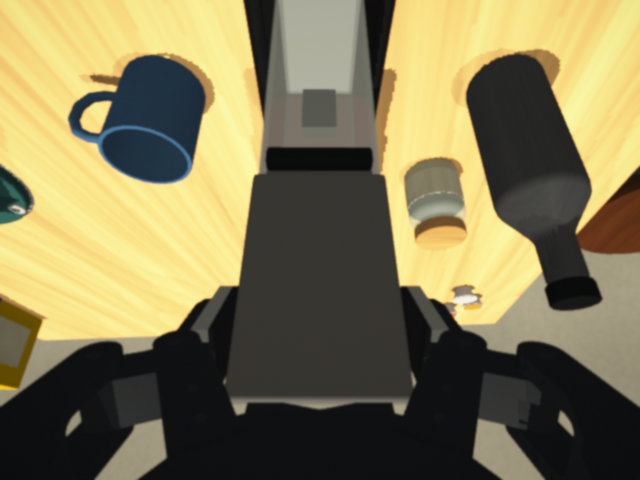

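The lid is pinched by its long edges at about (220,330) and (415,330), with a 61.5 mm opening. Now I'll compute the lowering arc.

```bash
cat > arc.py <<'E'
from h import *
o=env.get_obs(); T=L(np.array(o["eef_pos"])); d=A3.T@np.array(o["ee_rot"])[:,1]; a0=np.arctan2(-d[0],-d[2])
H=np.array([.181,.214]); b=.0195
G0=T[[0,2]]-b*np.array([-np.sin(a0),-np.cos(a0)]); v=G0-H
r=np.hypot(*v); th0=np.arctan2(v[1],-v[0]); print("r",r,"th0",th0,"a0",np.degrees(a0))
N=25; end=.03; p=None
for k in range(N+1):
    th=th0+(end-th0)*k/N; a=a0+(np.radians(1)-a0)*k/N
    g=H+r*np.array([-np.cos(th),np.sin(th)])+b*np.array([-np.sin(a),-np.cos(a)])
    q=W(g[0],T[1],g[1])
    print(k,round(th,3),round(np.degrees(a),1),g.round(4),(q-p).round(4) if p is not None else ''); p=q
E
python3 arc.py
```

```text
r 0.07636656123046857 th0 1.7623283225432738 a0 46.17776127867532
0 1.762 46.2 [0.1815 0.2755] 
1 1.693 44.4 [0.1767 0.2759] [-0.0007 -0.0047  0.0004]
2 1.624 42.6 [0.1719 0.2759] [-0.0007 -0.0048  0.    ]
3 1.554 40.8 [0.167  0.2756] [-0.0007 -0.0048 -0.0003]
4 1.485 38.9 [0.1622 0.2749] [-0.0007 -0.0048 -0.0007]
5 1.416 37.1 [0.1574 0.2739] [-0.0007 -0.0047 -0.001 ]
6 1.347 35.3 [0.1527 0.2725] [-0.0007 -0.0047 -0.0014]
7 1.277 33.5 [0.1481 0.2708] [-0.0007 -0.0046 -0.0017]
8 1.208 31.7 [0.1436 0.2688] [-0.0006 -0.0044 -0.002 ]
9 1.139 29.9 [0.1393 0.2664] [-0.0006 -0.0043 -0.0024]
10 1.069 28.1 [0.1351 0.2638] [-0.0006 -0.0041 -0.0027]
11 1.0 26.3 [0.1311 0.2608] [-0.0006 -0.004  -0.003 ]
12 0.931 24.5 [0.1273 0.2575] [-0.0005 -0.0038 -0.0033]
13 0.862 22.7 [0.1237 0.254 ] [-0.0005 -0.0035 -0.0036]
14 0.792 20.9 [0.1204 0.2501] [-0.0005 -0.0033 -0.0038]
15 0.723 19.1 [0.1174 0.2461] [-0.0004 -0.003  -0.0041]
16 0.654 17.3 [0.1146 0.2418] [-0.0004 -0.0027 -0.0043]
17 0.584 15.5 [0.1121 0.2373] [-0.0004 -0.0025 -0.0045]
18 0.515 13.6 [0.1099 0.2327] [-0.0003 -0.0021 -0.0047]
19 0.446 11.8 [0.1081 0.2278] [-0.0003 -0.0018 -0.0048]
20 0.376 10.0 [0.1066 0.2229] [-0.0002 -0.0015 -0.005 ]
21 0.307 8.2 [0.1054 0.2178] [-0.0002 -0.0012 -0.0051]
22 0.238 6.4 [0.1046 0.2126] [-0.0001 -0.0008 -0.0052]
23 0.169 4.6 [0.1041 0.2074] [-0.0001 -0.0005 -0.0052]
24 0.099 2.8 [0.1041 0.2021] [-0.     -0.0001 -0.0053]
25 0.03 1.0 [0.1043 0.1968] [ 0.      0.0003 -0.0053]
```

Call:
move_arm --increments '[{"tx":-0.0007,"ty":-0.0047,"tz":0.0004,"wx":1.8,"wy":-0.26,"wz":0,"grip":0},{"tx":-0.0007,"ty":-0.0048,"tz":0,"wx":1.8,"wy":-0.26,"wz":0,"grip":0},{"tx":-0.0007,"ty":-0.0048,"tz":-0.0003,"wx":1.8,"wy":-0.26,"wz":0,"grip":0},{"tx":-0.0007,"ty":-0.0048,"tz":-0.0007,"wx":1.8,"wy":-0.26,"wz":0,"grip":0}]'

```text
time_s: 11.55
eef_pos: [0.5623, 0.1805, 0.2741]
ee_rot: [[-0.106, -0.086, 0.991], [-0.774, -0.619, -0.137], [0.625, -0.781, -0.001]]
wrist_force: [-2.9, 3.0, 4.1]
grip_width: 0.72
```

```bash
cat > chk.py <<'E'
from h import *
st()
p=cloud('wrist')[1]; l=L(p); m=(l[...,2]>.222)&(l[...,2]<.325)&(abs(l[...,1])<.018)&(l[...,0]>.085)&(l[...,0]<.21)
t=l[m][:,[0,2]]
if len(t)>50:
    vx,vy,x,y=cv2.fitLine(t.astype(np.float32),cv2.DIST_HUBER,0,.01,.01).ravel()
    if vy<0: vx,vy=-vx,-vy
    print("lid angle",np.arctan2(vy,-vx),len(t))
E
python3 chk.py
```

```text
t 11.55 tcp mach mm [163.4  -0.9 274.1] world [0.5623 0.1805 0.2741] F [-2.9  3.   4.1] q [-57.0, 37.0, 34.0, 98.0, 12.0, 73.0, -39.0] w 0.72
 tool y,z in mach [-0.625 -0.004 -0.781] [ 0.008 -1.    -0.001]
lid angle 1.4123605 22939
```

The lid follows as planned. The measured angle reads about 0.08 below my table, the same offset as at the start.

Call:
move_arm --increments '[{"tx":-0.0007,"ty":-0.0047,"tz":-0.001,"wx":1.8,"wy":-0.26,"wz":0,"grip":0},{"tx":-0.0007,"ty":-0.0047,"tz":-0.0014,"wx":1.8,"wy":-0.26,"wz":0,"grip":0},{"tx":-0.0007,"ty":-0.0046,"tz":-0.0017,"wx":1.8,"wy":-0.26,"wz":0,"grip":0},{"tx":-0.0006,"ty":-0.0044,"tz":-0.002,"wx":1.8,"wy":-0.26,"wz":0,"grip":0},{"tx":-0.0006,"ty":-0.0043,"tz":-0.0024,"wx":1.8,"wy":-0.26,"wz":0,"grip":0}]'

```text
time_s: 12.1
eef_pos: [0.5587, 0.1559, 0.2644]
ee_rot: [[-0.119, -0.068, 0.991], [-0.861, -0.49, -0.137], [0.495, -0.869, -0.0]]
wrist_force: [-2.5, 2.7, 3.9]
grip_width: 0.722
```

```bash
python3 chk.py
```

```text
t 12.1 tcp mach mm [138.5  -1.  264.4] world [0.5587 0.1559 0.2644] F [-2.5  2.7  3.9] q [-53.0, 33.0, 32.0, 103.0, 9.0, 65.0, -36.0] w 0.72
 tool y,z in mach [-0.495 -0.003 -0.869] [ 0.007 -1.    -0.   ]
lid angle 1.0437179 26432
```

Call:
move_arm --increments '[{"tx":-0.0006,"ty":-0.0041,"tz":-0.0027,"wx":1.8,"wy":-0.26,"wz":0,"grip":0},{"tx":-0.0006,"ty":-0.004,"tz":-0.003,"wx":1.8,"wy":-0.26,"wz":0,"grip":0},{"tx":-0.0005,"ty":-0.0037,"tz":-0.0033,"wx":1.8,"wy":-0.26,"wz":0,"grip":0},{"tx":-0.0005,"ty":-0.0034,"tz":-0.0036,"wx":1.8,"wy":-0.26,"wz":0,"grip":0},{"tx":-0.0005,"ty":-0.0032,"tz":-0.0039,"wx":1.8,"wy":-0.26,"wz":0,"grip":0}]'

```text
time_s: 12.65
eef_pos: [0.556, 0.1372, 0.2473]
ee_rot: [[-0.129, -0.048, 0.991], [-0.927, -0.348, -0.137], [0.351, -0.936, 0.0]]
wrist_force: [-1.5, 2.7, 1.6]
grip_width: 0.717
```

```bash
python3 chk.py
```

```text
t 12.65 tcp mach mm [119.6  -0.9 247.3] world [0.556  0.1372 0.2473] F [-1.5  2.7  1.6] q [-48.0, 29.0, 30.0, 107.0, 5.0, 57.0, -31.0] w 0.72
 tool y,z in mach [-0.351 -0.003 -0.936] [ 0.007 -1.     0.   ]
lid angle 0.69488686 35724
```

Call:
move_arm --increments '[{"tx":-0.0004,"ty":-0.0029,"tz":-0.0041,"wx":1.7,"wy":-0.25,"wz":0,"grip":0},{"tx":-0.0004,"ty":-0.0026,"tz":-0.0043,"wx":1.7,"wy":-0.25,"wz":0,"grip":0},{"tx":-0.0003,"ty":-0.0023,"tz":-0.0045,"wx":1.7,"wy":-0.25,"wz":0,"grip":0},{"tx":-0.0003,"ty":-0.002,"tz":-0.0047,"wx":1.7,"wy":-0.25,"wz":0,"grip":0},{"tx":-0.0003,"ty":-0.0017,"tz":-0.0048,"wx":1.7,"wy":-0.25,"wz":0,"grip":0}]'

```text
time_s: 13.2
eef_pos: [0.5543, 0.1253, 0.2251]
ee_rot: [[-0.135, -0.027, 0.99], [-0.969, -0.207, -0.138], [0.208, -0.978, 0.002]]
wrist_force: [-1.9, 1.1, 1.7]
grip_width: 0.718
```

```bash
python3 chk.py
```

```text
t 13.2 tcp mach mm [107.7  -1.  225.1] world [0.5543 0.1253 0.2251] F [-1.9  1.1  1.7] q [-42.0, 27.0, 26.0, 111.0, -1.0, 49.0, -25.0] w 0.72
 tool y,z in mach [-0.208 -0.003 -0.978] [ 0.006 -1.     0.002]
lid angle 1.4998 47018
```

Call:
move_arm --increments '[{"tx":-0.0002,"ty":-0.0013,"tz":-0.005,"wx":1.7,"wy":-0.25,"wz":0,"grip":0},{"tx":-0.0001,"ty":-0.0009,"tz":-0.005,"wx":1.7,"wy":-0.25,"wz":0,"grip":0},{"tx":-0.0001,"ty":-0.0005,"tz":-0.005,"wx":1.7,"wy":-0.25,"wz":0,"grip":0}]'

```text
time_s: 13.55
eef_pos: [0.5538, 0.1222, 0.2101]
ee_rot: [[-0.138, -0.015, 0.99], [-0.983, -0.12, -0.138], [0.12, -0.993, 0.002]]
wrist_force: [-2.1, -1.2, 2.7]
grip_width: 0.722
```

```bash
cat > chk2.py <<'E'
from h import *
st()
p=cloud('scene')[1]; l=L(p); m=(l[...,2]>.205)&(l[...,2]<.30)&(abs(l[...,1])<.022)&(l[...,0]>.085)&(l[...,0]<.175)
p=cloud('wrist')[1]; w=L(p); mw=(w[...,2]>.205)&(w[...,2]<.26)&(abs(w[...,1])<.022)&(w[...,0]>.085)&(w[...,0]<.175)
for n,t in(("scene",l[m]),("wrist",w[mw])):
    if len(t)>30:
        f=np.polyfit(t[:,0],t[:,2],1); print(n,len(t),"slope",-f[0],"z front",np.polyval(f,.09),"z back",np.polyval(f,.17))
E
python3 chk2.py
```

```text
t 13.55 tcp mach mm [104.5  -1.  210.1] world [0.5538 0.1222 0.2101] F [-2.1 -1.2  2.7] q [-38.0, 27.0, 24.0, 113.0, -6.0, 45.0, -20.0] w 0.72
 tool y,z in mach [-0.12  -0.003 -0.993] [ 0.006 -1.     0.002]
scene 796 slope 0.16656613822426491 z front 0.23630859426176593 z back 0.22298330320382473
wrist 35007 slope 0.15577591201576058 z front 0.23573830701293125 z back 0.2232762340516704
```

The lid is at about 0.16 rad and level across, with roughly 12 mm left to lower.

Call:
move_arm --increments '[{"tx":0,"ty":0,"tz":-0.004,"wx":1.5,"wy":-0.2,"wz":0,"grip":0},{"tx":0,"ty":0.0003,"tz":-0.0035,"wx":1,"wy":-0.15,"wz":0,"grip":0},{"tx":0,"ty":0.0003,"tz":-0.0025,"wx":0,"wy":0,"wz":0,"grip":0}]'

```text
time_s: 13.95
eef_pos: [0.5537, 0.1217, 0.2002]
ee_rot: [[-0.139, -0.009, 0.99], [-0.987, -0.078, -0.14], [0.079, -0.997, 0.002]]
wrist_force: [-2.0, -5.0, 2.2]
grip_width: 0.719
```

```bash
python3 chk2.py
```

```text
t 13.95 tcp mach mm [104.   -0.9 200.2] world [0.5537 0.1217 0.2002] F [-2.  -5.   2.2] q [-35.0, 27.0, 22.0, 114.0, -8.0, 43.0, -17.0] w 0.72
 tool y,z in mach [-0.079 -0.002 -0.997] [ 0.005 -1.     0.002]
scene 778 slope 0.1078467175628512 z front 0.22903404233719743 z back 0.22040630493216934
wrist 35345 slope 0.030501428041859457 z front 0.22415967010600765 z back 0.2217195558626589
```

Call:
move_arm --increments '[{"tx":0,"ty":0.0003,"tz":-0.0015,"wx":0,"wy":0,"wz":0,"grip":0},{"tx":0,"ty":0.0003,"tz":-0.001,"wx":0,"wy":0,"wz":0,"grip":0},{"tx":0,"ty":0,"tz":0,"wx":0,"wy":0,"wz":0,"grip":0}]'

```text
time_s: 14.35
eef_pos: [0.5537, 0.1219, 0.1976]
ee_rot: [[-0.139, -0.009, 0.99], [-0.987, -0.081, -0.139], [0.081, -0.997, 0.002]]
wrist_force: [-2.0, -7.7, 2.4]
grip_width: 0.717
```

```bash
python3 chk2.py
```

```text
t 14.35 tcp mach mm [104.1  -0.9 197.6] world [0.5537 0.1219 0.1976] F [-2.  -7.7  2.4] q [-35.0, 27.0, 22.0, 114.0, -8.0, 42.0, -17.0] w 0.72
 tool y,z in mach [-0.081 -0.002 -0.997] [ 0.006 -1.     0.002]
scene 792 slope 0.09762463511144208 z front 0.22792558056977852 z back 0.22011560976086314
wrist 35393 slope 0.0021070843722973184 z front 0.2215390195420542 z back 0.22137045279227044
```

Call:
move_arm --increments '[{"tx":0,"ty":0.0005,"tz":-0.001,"wx":0,"wy":0,"wz":0,"grip":0},{"tx":0,"ty":0,"tz":0,"wx":0,"wy":0,"wz":0,"grip":0}]'

```text
time_s: 14.65
eef_pos: [0.5537, 0.1219, 0.1973]
ee_rot: [[-0.139, -0.01, 0.99], [-0.987, -0.081, -0.139], [0.082, -0.997, 0.002]]
wrist_force: [-3.0, -7.1, 7.3]
grip_width: 0.722
```

```bash
python3 chk2.py
```

```text
t 14.65 tcp mach mm [104.2  -0.9 197.3] world [0.5537 0.1219 0.1973] F [-3.  -7.1  7.3] q [-35.0, 27.0, 22.0, 114.0, -8.0, 42.0, -17.0] w 0.72
 tool y,z in mach [-0.082 -0.002 -0.997] [ 0.006 -1.     0.002]
scene 792 slope 0.09125822265387747 z front 0.2272964375425119 z back 0.21999577973020168
wrist 35418 slope -0.0009991968547686638 z front 0.22126216662987452 z back 0.22134210237825602
```

The lid is flat on the tank: the slope reads 0 and the downward force stepped up to 7 N. I'll open and lift straight up.

Call:
move_arm --increments '[{"tx":0,"ty":0,"tz":0,"wx":0,"wy":0,"wz":0,"grip":-0.6},{"tx":0,"ty":0,"tz":0,"wx":0,"wy":0,"wz":0,"grip":-0.9},{"tx":0,"ty":0,"tz":0,"wx":0,"wy":0,"wz":0,"grip":-1},{"tx":0,"ty":0,"tz":0,"wx":0,"wy":0,"wz":0,"grip":-1}]'

```text
time_s: 15.15
eef_pos: [0.5541, 0.1259, 0.1967]
ee_rot: [[-0.136, -0.008, 0.991], [-0.988, -0.077, -0.137], [0.077, -0.997, 0.003]]
wrist_force: [0.5, 0.0, 0.3]
grip_width: 1.0
```

Call:
move_arm --increments '[{"tx":0,"ty":0,"tz":0.02,"wx":0,"wy":0,"wz":0,"grip":-1},{"tx":0,"ty":0,"tz":0.04,"wx":0,"wy":0,"wz":0,"grip":-1},{"tx":0,"ty":0.005,"tz":0.05,"wx":0,"wy":0,"wz":0,"grip":-1},{"tx":0,"ty":0.01,"tz":0.05,"wx":0,"wy":0,"wz":0,"grip":-1},{"tx":0,"ty":0.02,"tz":0.05,"wx":0,"wy":0,"wz":0,"grip":-1}]'

```text
time_s: 15.65
eef_pos: [0.554, 0.157, 0.4046]
ee_rot: [[-0.14, -0.008, 0.99], [-0.987, -0.077, -0.14], [0.078, -0.997, 0.003]]
wrist_force: [1.5, 0.4, -0.5]
grip_width: 1.001
```

Call:
move_arm --increments '[{"tx":0,"ty":0.04,"tz":0.03,"wx":0,"wy":0,"wz":0,"grip":-1},{"tx":0,"ty":0.04,"tz":0,"wx":0,"wy":0,"wz":0,"grip":-1},{"tx":0,"ty":0.04,"tz":0,"wx":0,"wy":0,"wz":0,"grip":-1},{"tx":0,"ty":0.04,"tz":0,"wx":0,"wy":0,"wz":0,"grip":-1},{"tx":0,"ty":0,"tz":0,"wx":0,"wy":0,"wz":0,"grip":-1}]'

```text
time_s: 16.15
eef_pos: [0.5514, 0.3275, 0.4306]
ee_rot: [[-0.126, -0.01, 0.992], [-0.989, -0.073, -0.126], [0.074, -0.997, -0.0]]
wrist_force: [-1.5, 1.0, -0.6]
grip_width: 1.001
```

```bash
python3 chk2.py; python3 -c "
from h import *
im,p=cloud('side');l=L(p);m=(abs(l[...,1])<.025)&(l[...,2]>.125)&(l[...,2]<.155)&(l[...,0]<-.1)&(l[...,0]>-.2)
print('holder',np.percentile(l[m][:,0],[2,20,50]),m.sum())
m=(abs(l[...,1])<.015)&(l[...,2]>.19)&(l[...,2]<.3)&(l[...,0]<-.165)&(l[...,0]>-.21)
t=l[m];f=np.polyfit(t[:,0],t[:,2],1);print('tongue',f[0],np.median(t[:,2]))
m=(abs(l[...,1])<.022)&(l[...,2]>.2)&(l[...,2]<.35)&(l[...,0]>.09)&(l[...,0]<.175)
t=l[m];f=np.polyfit(t[:,0],t[:,2],1);print('lid',f[0],np.median(t[:,2]))
b=cv2.imread('pics/side0.png'); sc,_=env.camera('scene')
cv2.imwrite('pics/f.png',np.hstack([cv2.resize(im[60:400,150:470],(400,425)),cv2.resize(sc[100:440,180:500],(400,425))]))"
```

```text
t 16.15 tcp mach mm [307.3  31.  430.6] world [0.5514 0.3275 0.4306] F [-1.5  1.  -0.6] q [-51.0, 21.0, 21.0, 89.0, -4.0, 75.0, -37.0] w 1.0
 tool y,z in mach [-0.074 -0.001 -0.997] [ 0.018 -1.    -0.   ]
scene 1824 slope -0.0005003283286387731 z front 0.22052366364797898 z back 0.22056368991427008
wrist 2904 slope -0.0002548116689049979 z front 0.22144609232607362 z back 0.22146647725958601
holder [-0.12316771 -0.12217525 -0.12015515] 381
tongue -0.00857575433076063 0.23918446178578934
lid 0.0031915000149587763 0.22124625789264127
```

View pics/f.png

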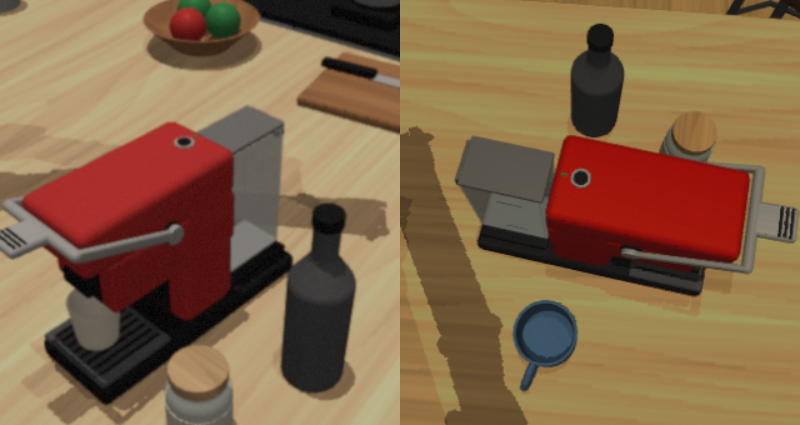

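The picture shows the lid shut, the holder home and the lever down, with the cup, flask, jar and mug undisturbed. The tongue height reading of 239 mm is odd, so I'll check its profile.

```bash
python3 -c "
from h import *
for n in('side','scene'):
    l=L(cloud(n)[1])
    for x in np.arange(-.215,-.13,.007):
        m=(abs(l[...,0]-x)<.0035)&(abs(l[...,1])<.015)&(l[...,2]>.15)
        print(n,round(x,3),m.sum(),np.percentile(l[m][:,2],[10,50,90]).round(4) if m.sum() else '')
"
```

```text
side -0.215 0 
side -0.208 0 
side -0.201 0 
side -0.194 133 [0.2345 0.2389 0.2409]
side -0.187 94 [0.239  0.2401 0.2415]
side -0.18 94 [0.2386 0.2397 0.2406]
side -0.173 86 [0.2373 0.2382 0.2396]
side -0.166 81 [0.2366 0.2375 0.2386]
side -0.159 86 [0.236  0.2368 0.2378]
side -0.152 87 [0.2351 0.2362 0.2373]
side -0.145 39 [0.2342 0.2359 0.2368]
side -0.138 224 [0.1942 0.2325 0.2388]
side -0.131 95 [0.2385 0.2402 0.2417]
scene -0.215 0 
scene -0.208 0 
scene -0.201 0 
scene -0.194 76 [0.2375 0.2393 0.2408]
scene -0.187 114 [0.238  0.2395 0.241 ]
scene -0.18 112 [0.2376 0.2387 0.2403]
scene -0.173 118 [0.2361 0.2375 0.2392]
scene -0.166 113 [0.2354 0.2367 0.2383]
scene -0.159 112 [0.2346 0.2359 0.2374]
scene -0.152 107 [0.2341 0.2354 0.2366]
scene -0.145 105 [0.2323 0.2344 0.2363]
scene -0.138 73 [0.2336 0.2375 0.2391]
scene -0.131 111 [0.2381 0.2396 0.2407]
```

The tongue's slope and height imply the lever stands at about 0.12 rad rather than 0. I'll compare with the picture taken just after I released it.

```bash
python3 -c "
from h import *
im,_=env.camera('side'); now=cv2.resize(im[:,60:480],(400,457)); old=cv2.imread('pics/s4.png')[:457,:400]
a=now[190:270,60:150].astype(np.float32).mean(2); b=old[190:270,60:150].astype(np.float32).mean(2)
print(cv2.phaseCorrelate(b,a),abs(a-b).mean())
def S(th,x,z): c,s=np.cos(th),np.sin(th); return W(-.027+x*c+z*s,-.02,.185-x*s+z*c)
for th in(0,.06,.12): print(th,proj('side',S(th,-.173,.0355)).round(1), L(S(th,-.173,.0355)).round(4))
g=im.astype(int); 
for v in range(225,275,4): print(v,im[v,135:165].mean(1).round().astype(int).tolist())
"
```

```text
((0.03825198335569269, 0.015530116456758947), 0.8751266662279765) 8.534028
0 [[157.7 277. ]] [-0.2    -0.02    0.2205]
0.06 [[157.9 269.4]] [-0.1976 -0.02    0.2308]
0.12 [[158.5 261.5]] [-0.1945 -0.02    0.241 ]
225 [103, 102, 102, 102, 101, 100, 101, 100, 102, 103, 101, 102, 100, 99, 100, 97, 97, 104, 109, 117, 126, 132, 138, 141, 144, 144, 144, 145, 143, 137]
229 [116, 115, 116, 117, 118, 115, 114, 112, 112, 117, 126, 132, 138, 143, 146, 145, 146, 150, 146, 130, 110, 97, 98, 106, 117, 123, 130, 136, 140, 142]
233 [157, 159, 157, 155, 155, 159, 159, 160, 160, 160, 161, 159, 159, 158, 158, 157, 155, 153, 153, 153, 152, 152, 152, 148, 138, 116, 98, 93, 105, 115]
237 [159, 159, 160, 160, 158, 159, 158, 158, 157, 156, 155, 153, 153, 153, 152, 153, 153, 156, 156, 160, 158, 160, 160, 159, 159, 159, 159, 157, 151, 137]
241 [160, 158, 158, 157, 155, 153, 153, 151, 150, 152, 154, 155, 156, 157, 160, 160, 160, 158, 153, 146, 139, 140, 146, 148, 149, 149, 150, 149, 150, 149]
245 [151, 152, 152, 152, 153, 155, 155, 159, 158, 153, 138, 123, 125, 130, 121, 90, 61, 58, 94, 124, 122, 102, 73, 55, 
[... 379 characters left out ...]
 122, 102, 95, 101, 110, 123, 131, 137, 140, 140, 136, 127, 97, 61, 42, 69, 112, 132, 112]
261 [152, 154, 154, 156, 157, 158, 161, 161, 161, 161, 162, 162, 161, 159, 151, 138, 115, 98, 93, 104, 112, 125, 132, 135, 134, 130, 125, 117, 111, 106]
265 [158, 161, 163, 162, 162, 162, 160, 162, 160, 158, 157, 158, 157, 158, 157, 157, 155, 154, 153, 146, 133, 109, 89, 82, 77, 74, 74, 76, 84, 91]
269 [160, 160, 160, 158, 159, 158, 158, 158, 157, 155, 154, 156, 154, 154, 154, 155, 155, 158, 159, 161, 160, 159, 160, 160, 161, 160, 159, 160, 159, 159]
273 [157, 159, 158, 155, 155, 154, 154, 154, 156, 158, 159, 159, 160, 160, 159, 162, 160, 160, 160, 160, 160, 159, 159, 157, 158, 159, 157, 158, 156, 157]
```

The lever is really resting at its over-centre point of about 0.12, so it isn't locked. It probably rebounded when I lifted off quickly under 54 N. I'll go back, press it again and release slowly.

Call:
move_arm --increments '[{"tx":-0.004,"ty":-0.049,"tz":0,"wx":2,"wy":-0.3,"wz":0,"grip":1},{"tx":-0.004,"ty":-0.049,"tz":0,"wx":2,"wy":-0.3,"wz":0,"grip":1},{"tx":-0.004,"ty":-0.049,"tz":0,"wx":0,"wy":0,"wz":-0.6,"grip":1},{"tx":-0.004,"ty":-0.049,"tz":0,"wx":0,"wy":0,"wz":0,"grip":1},{"tx":-0.004,"ty":-0.049,"tz":0,"wx":0,"wy":0,"wz":0,"grip":1}]'

```text
time_s: 17.0
eef_pos: [0.5332, 0.0699, 0.4326]
ee_rot: [[-0.15, 0.003, 0.989], [-0.989, -0.007, -0.15], [0.007, -1.0, 0.004]]
wrist_force: [1.1, 0.1, 0.7]
grip_width: 0.146
```

Call:
move_arm --increments '[{"tx":-0.004,"ty":-0.049,"tz":0,"wx":0,"wy":0,"wz":0,"grip":1},{"tx":-0.004,"ty":-0.049,"tz":0,"wx":0,"wy":0,"wz":0,"grip":1},{"tx":-0.004,"ty":-0.049,"tz":0,"wx":0,"wy":0,"wz":0,"grip":1},{"tx":-0.004,"ty":-0.049,"tz":-0.03,"wx":0,"wy":0,"wz":0,"grip":1},{"tx":-0.004,"ty":-0.049,"tz":-0.04,"wx":0,"wy":0,"wz":0,"grip":1}]'

```text
time_s: 17.5
eef_pos: [0.5153, -0.1589, 0.376]
ee_rot: [[-0.152, 0.008, 0.988], [-0.988, -0.008, -0.151], [0.007, -1.0, 0.009]]
wrist_force: [1.0, 0.1, -0.3]
grip_width: -0.003
```

```bash
python3 -c "
from h import *
st()"
```

```text
t 17.5 tcp mach mm [-179.2   -3.4  376. ] world [ 0.5153 -0.1589  0.376 ] F [ 1.   0.1 -0.3] q [-16.0, 13.0, 35.0, 108.0, -8.0, 61.0, 13.0] w -0.0
 tool y,z in mach [-0.007 -0.009 -1.   ] [-0.007 -1.     0.009]
```

Call:
move_arm --increments '[{"tx":-0.002,"ty":-0.003,"tz":-0.04,"wx":0,"wy":0,"wz":0,"grip":1},{"tx":0,"ty":0,"tz":-0.04,"wx":0,"wy":0,"wz":0,"grip":1},{"tx":0,"ty":0,"tz":-0.03,"wx":0,"wy":0,"wz":0,"grip":1},{"tx":0,"ty":0,"tz":-0.004,"wx":0,"wy":0,"wz":0,"grip":1}]'

```text
time_s: 17.9
eef_pos: [0.5101, -0.1579, 0.2575]
ee_rot: [[-0.15, -0.005, 0.989], [-0.989, -0.006, -0.151], [0.007, -1.0, -0.004]]
wrist_force: [-0.5, -0.6, -0.1]
grip_width: 0.004
```

Call:
move_arm --increments '[{"tx":0,"ty":0,"tz":-0.003,"wx":0,"wy":0,"wz":0,"grip":1}]'

```text
time_s: 18.0
eef_pos: [0.5132, -0.1587, 0.2578]
ee_rot: [[-0.15, 0.002, 0.989], [-0.989, -0.008, -0.15], [0.008, -1.0, 0.003]]
wrist_force: [0.1, -0.4, 0.2]
grip_width: 0.004
```

Call:
move_arm --increments '[{"tx":0,"ty":0,"tz":-0.003,"wx":0,"wy":0,"wz":0,"grip":1}]'

```text
time_s: 18.1
eef_pos: [0.5145, -0.1588, 0.2561]
ee_rot: [[-0.149, 0.005, 0.989], [-0.989, -0.008, -0.149], [0.008, -1.0, 0.007]]
wrist_force: [0.4, 0.1, 1.1]
grip_width: 0.004
```

```bash
python3 -c "
from h import *
st()"
```

```text
t 18.1 tcp mach mm [-179.2   -2.7  256.1] world [ 0.5145 -0.1588  0.2561] F [0.4 0.1 1.1] q [-12.0, 21.0, 32.0, 116.0, -15.0, 46.0, 19.0] w 0.0
 tool y,z in mach [-0.008 -0.007 -1.   ] [-0.005 -1.     0.007]
```

Now I'll go down in small steps with a force readout each time.

Call:
move_arm --increments '[{"tx":0,"ty":-0.002,"tz":-0.005,"wx":0,"wy":0,"wz":0,"grip":1},{"tx":0,"ty":-0.002,"tz":-0.005,"wx":0,"wy":0,"wz":0,"grip":1}]'

```text
time_s: 18.3
eef_pos: [0.5142, -0.1623, 0.2455]
ee_rot: [[-0.148, 0.005, 0.989], [-0.989, -0.008, -0.148], [0.007, -1.0, 0.006]]
wrist_force: [-0.1, 0.1, 0.2]
grip_width: 0.002
```

Call:
move_arm --increments '[{"tx":0,"ty":-0.001,"tz":-0.004,"wx":0,"wy":0,"wz":0,"grip":1}]'

```text
time_s: 18.4
eef_pos: [0.5136, -0.1634, 0.2408]
ee_rot: [[-0.149, 0.003, 0.989], [-0.989, -0.008, -0.149], [0.007, -1.0, 0.004]]
wrist_force: [-0.3, 0.7, 0.2]
grip_width: -0.001
```

Call:
move_arm --increments '[{"tx":0,"ty":-0.001,"tz":-0.004,"wx":0,"wy":0,"wz":0,"grip":1}]'

```text
time_s: 18.5
eef_pos: [0.5136, -0.1646, 0.2369]
ee_rot: [[-0.149, 0.003, 0.989], [-0.989, -0.008, -0.149], [0.008, -1.0, 0.004]]
wrist_force: [-0.6, -0.5, 4.4]
grip_width: 0.0
```

Call:
move_arm --increments '[{"tx":0,"ty":-0.001,"tz":-0.004,"wx":0,"wy":0,"wz":0,"grip":1}]'

```text
time_s: 18.6
eef_pos: [0.5135, -0.1658, 0.2331]
ee_rot: [[-0.149, 0.003, 0.989], [-0.989, -0.008, -0.149], [0.008, -1.0, 0.004]]
wrist_force: [-2.1, -0.8, 7.2]
grip_width: -0.002
```

Call:
move_arm --increments '[{"tx":0,"ty":-0.001,"tz":-0.004,"wx":0,"wy":0,"wz":0,"grip":1}]'

```text
time_s: 18.7
eef_pos: [0.5135, -0.167, 0.2294]
ee_rot: [[-0.149, 0.003, 0.989], [-0.989, -0.008, -0.149], [0.008, -1.0, 0.004]]
wrist_force: [-2.7, 0.2, 10.9]
grip_width: 0.001
```

```bash
cat > lev.py <<'E'
from h import *
st()
l=L(cloud('side')[1])
# far side arm + tongue edge strip
for nm,y0,y1 in(("tongue far strip",-.022,-.012),("crossbar far",-.05,-.03)):
    r=[]
    for x in np.arange(-.194,-.14,.009):
        m=(abs(l[...,0]-x)<.0045)&(l[...,1]>y0)&(l[...,1]<y1)&(l[...,2]>.2)&(l[...,2]<.26)
        r.append((round(x,3),int(m.sum()),round(float(np.percentile(l[m][:,2],60)),4) if m.sum()>3 else None))
    print(nm,r)
m=(abs(l[...,0]+.11)<.02)&(l[...,1]<-.053)&(l[...,1]>-.075)&(l[...,2]>.17)&(l[...,2]<.25)
t=l[m]; 
if len(t)>20: f=np.polyfit(t[:,0],t[:,2],1); print("far arm slope",f[0],"z@-.11",np.polyval(f,-.11),len(t))
m=(abs(l[...,1])<.025)&(l[...,2]>.13)&(l[...,2]<.148)&(l[...,0]<-.1)&(l[...,0]>-.2)
print('holder',np.percentile(l[m][:,0],[5,30,50]),m.sum())
E
python3 lev.py
```

```text
t 18.7 tcp mach mm [-187.5   -2.8  229.4] world [ 0.5135 -0.167   0.2294] F [-2.7  0.2 10.9] q [-10.0, 23.0, 31.0, 117.0, -16.0, 43.0, 22.0] w 0.0
 tool y,z in mach [-0.008 -0.004 -1.   ] [-0.005 -1.     0.004]
tongue far strip [(np.float64(-0.194), 157, 0.2414), (np.float64(-0.185), 185, 0.2434), (np.float64(-0.176), 82, 0.2278), (np.float64(-0.167), 74, 0.227), (np.float64(-0.158), 61, 0.2267), (np.float64(-0.149), 23, 0.2278)]
crossbar far [(np.float64(-0.194), 0, None), (np.float64(-0.185), 0, None), (np.float64(-0.176), 0, None), (np.float64(-0.167), 0, None), (np.float64(-0.158), 97, 0.2262), (np.float64(-0.149), 45, 0.2278)]
far arm slope -0.29648640850312546 z@-.11 0.21177709913909376 323
holder [-0.12299191 -0.12220573 -0.12160301] 227
```

With the lever pressed, it yields springily and climbs back to 0.12, so something blocks it. When I pushed the holder at 40° lean, the gripper's body corner came within about 5 mm of the hood front by my geometry. The "stop" I felt may have been the hood, leaving the holder a millimetre or two short. I'll release slowly and push again with a much flatter tool, which also fits under the tongue.

Call:
move_arm --increments '[{"tx":0,"ty":0,"tz":0.004,"wx":0,"wy":0,"wz":0,"grip":1},{"tx":0,"ty":0,"tz":0.005,"wx":0,"wy":0,"wz":0,"grip":1},{"tx":0,"ty":0,"tz":0.005,"wx":0,"wy":0,"wz":0,"grip":1},{"tx":0,"ty":0,"tz":0.02,"wx":0,"wy":0,"wz":0,"grip":1},{"tx":0,"ty":0,"tz":0.04,"wx":0,"wy":0,"wz":0,"grip":1}]'

```text
time_s: 19.25
eef_pos: [0.511, -0.1653, 0.3006]
ee_rot: [[-0.148, -0.005, 0.989], [-0.989, -0.007, -0.148], [0.008, -1.0, -0.004]]
wrist_force: [-0.1, 0.2, 1.4]
grip_width: 0.001
```

Call:
move_arm --increments '[{"tx":-0.007,"ty":-0.045,"tz":0.02,"wx":7.7,"wy":-1.1,"wz":0,"grip":1},{"tx":-0.007,"ty":-0.045,"tz":0.02,"wx":7.7,"wy":-1.1,"wz":0,"grip":1},{"tx":-0.007,"ty":-0.045,"tz":0,"wx":7.7,"wy":-1.1,"wz":0,"grip":1},{"tx":0,"ty":0,"tz":0,"wx":7.7,"wy":-1.1,"wz":0,"grip":1},{"tx":0,"ty":0,"tz":0,"wx":7.7,"wy":-1.1,"wz":0,"grip":1}]'

```text
time_s: 19.75
eef_pos: [0.4916, -0.3028, 0.3422]
ee_rot: [[-0.121, 0.094, 0.988], [-0.775, 0.613, -0.153], [-0.62, -0.785, -0.002]]
wrist_force: [0.3, 1.1, -1.1]
grip_width: 0.001
```

Call:
move_arm --increments '[{"tx":0,"ty":0,"tz":0,"wx":7.7,"wy":-1.1,"wz":0,"grip":1},{"tx":0,"ty":0,"tz":0,"wx":7.7,"wy":-1.1,"wz":0,"grip":1},{"tx":0,"ty":0,"tz":0,"wx":7.7,"wy":-1.1,"wz":0,"grip":1},{"tx":0,"ty":0,"tz":0,"wx":7.7,"wy":-1.1,"wz":0,"grip":1},{"tx":0,"ty":0,"tz":0,"wx":0,"wy":0,"wz":0,"grip":1}]'

```text
time_s: 20.25
eef_pos: [0.4909, -0.3007, 0.337]
ee_rot: [[-0.066, 0.135, 0.989], [-0.345, 0.927, -0.149], [-0.936, -0.351, -0.015]]
wrist_force: [-0.2, 0.6, -0.9]
grip_width: -0.002
```

```bash
python3 lev.py
```

```text
t 20.25 tcp mach mm [-3.231e+02  2.000e-01  3.370e+02] world [ 0.4909 -0.3007  0.337 ] F [-0.2  0.6 -0.9] q [37.0, 42.0, 19.0, 94.0, -51.0, 109.0, 63.0] w -0.0
 tool y,z in mach [ 0.936  0.    -0.351] [-0.005 -1.    -0.015]
tongue far strip [(np.float64(-0.194), 70, 0.2379), (np.float64(-0.185), 78, 0.2387), (np.float64(-0.176), 74, 0.2376), (np.float64(-0.167), 72, 0.2365), (np.float64(-0.158), 65, 0.2354), (np.float64(-0.149), 38, 0.236)]
crossbar far [(np.float64(-0.194), 0, None), (np.float64(-0.185), 0, None), (np.float64(-0.176), 0, None), (np.float64(-0.167), 0, None), (np.float64(-0.158), 62, 0.2334), (np.float64(-0.149), 78, 0.2364)]
far arm slope -0.38189587919601786 z@-.11 0.21615801492833503 318
holder [-0.1229798  -0.12214139 -0.1215973 ] 234
```

Call:
move_arm --increments '[{"tx":0,"ty":0,"tz":-0.05,"wx":0,"wy":0,"wz":0,"grip":1},{"tx":0,"ty":0,"tz":-0.05,"wx":0,"wy":0,"wz":0,"grip":1},{"tx":0,"ty":0,"tz":-0.05,"wx":0,"wy":0,"wz":0,"grip":1},{"tx":0,"ty":0,"tz":-0.05,"wx":0,"wy":0,"wz":0,"grip":1},{"tx":0,"ty":0,"tz":0,"wx":0,"wy":0,"wz":0,"grip":1}]'

```text
time_s: 20.8
eef_pos: [0.4915, -0.2964, 0.1367]
ee_rot: [[-0.064, 0.129, 0.99], [-0.346, 0.927, -0.143], [-0.936, -0.351, -0.015]]
wrist_force: [-0.0, 0.1, -0.0]
grip_width: 0.0
```

```bash
python3 -c "
from h import *
st()"
```

```text
t 20.8 tcp mach mm [-3.187e+02  3.000e-01  1.367e+02] world [ 0.4915 -0.2964  0.1367] F [-0.   0.1 -0. ] q [38.0, 57.0, 17.0, 97.0, -52.0, 98.0, 76.0] w 0.0
 tool y,z in mach [ 0.936  0.007 -0.351] [ 0.001 -1.    -0.015]
```

Call:
move_arm --increments '[{"tx":0.006,"ty":0.0415,"tz":-0.001,"wx":0,"wy":0,"wz":0,"grip":1},{"tx":0.006,"ty":0.0415,"tz":-0.001,"wx":0,"wy":0,"wz":0,"grip":1},{"tx":0.006,"ty":0.0415,"tz":0,"wx":0,"wy":0,"wz":0,"grip":1},{"tx":0.005,"ty":0.035,"tz":0,"wx":0,"wy":0,"wz":0,"grip":1},{"tx":0.001,"ty":0.006,"tz":0,"wx":0,"wy":0,"wz":0,"grip":1}]'

```text
time_s: 21.3
eef_pos: [0.5179, -0.1287, 0.1447]
ee_rot: [[-0.05, 0.129, 0.99], [-0.347, 0.927, -0.139], [-0.936, -0.351, -0.001]]
wrist_force: [-0.2, -0.5, -0.7]
grip_width: -0.001
```

```bash
python3 -c "
from h import *
st()"
```

```text
t 21.3 tcp mach mm [-148.9   -1.7  144.7] world [ 0.5179 -0.1287  0.1447] F [-0.2 -0.5 -0.7] q [28.0, 51.0, 13.0, 111.0, -61.0, 87.0, 79.0] w -0.0
 tool y,z in mach [ 0.936  0.006 -0.351] [ 0.006 -1.    -0.001]
```

Call:
move_arm --increments '[{"tx":0,"ty":0,"tz":0,"wx":0,"wy":0,"wz":0,"grip":1},{"tx":0.001,"ty":0.004,"tz":-0.002,"wx":0,"wy":0,"wz":0,"grip":1}]'

```text
time_s: 21.5
eef_pos: [0.5185, -0.1324, 0.1394]
ee_rot: [[-0.055, 0.137, 0.989], [-0.354, 0.924, -0.147], [-0.934, -0.358, -0.002]]
wrist_force: [-0.6, -0.3, -0.3]
grip_width: -0.001
```

```bash
python3 -c "
from h import *
st()"
```

```text
t 21.5 tcp mach mm [-152.5   -2.8  139.4] world [ 0.5185 -0.1324  0.1394] F [-0.6 -0.3 -0.3] q [28.0, 52.0, 13.0, 111.0, -61.0, 87.0, 79.0] w -0.0
 tool y,z in mach [ 0.934 -0.002 -0.358] [-0.003 -1.    -0.002]
```

Lowering a little more and moving in.

Call:
move_arm --increments '[{"tx":0.001,"ty":0.006,"tz":-0.004,"wx":0,"wy":0,"wz":0,"grip":1},{"tx":0.001,"ty":0.006,"tz":-0.001,"wx":0,"wy":0,"wz":0,"grip":1},{"tx":0,"ty":0.003,"tz":0,"wx":0,"wy":0,"wz":0,"grip":1}]'

```text
time_s: 21.8
eef_pos: [0.5195, -0.1147, 0.1324]
ee_rot: [[-0.058, 0.134, 0.989], [-0.348, 0.926, -0.146], [-0.936, -0.353, -0.007]]
wrist_force: [-0.2, 0.2, 0.3]
grip_width: 0.003
```

```bash
python3 -c "
from h import *
st()"
```

```text
t 21.8 tcp mach mm [-134.9   -1.2  132.4] world [ 0.5195 -0.1147  0.1324] F [-0.2  0.2  0.3] q [27.0, 52.0, 12.0, 112.0, -62.0, 85.0, 79.0] w 0.0
 tool y,z in mach [ 0.936  0.001 -0.353] [-0.002 -1.    -0.007]
```

Call:
move_arm --increments '[{"tx":0.0005,"ty":0.003,"tz":0,"wx":0,"wy":0,"wz":0,"grip":1},{"tx":0.0005,"ty":0.003,"tz":0,"wx":0,"wy":0,"wz":0,"grip":1}]'

```text
time_s: 22.0
eef_pos: [0.5205, -0.1089, 0.1325]
ee_rot: [[-0.058, 0.135, 0.989], [-0.349, 0.926, -0.146], [-0.935, -0.354, -0.007]]
wrist_force: [0.7, -0.1, -0.4]
grip_width: 0.0
```

Call:
move_arm --increments '[{"tx":0.0003,"ty":0.002,"tz":0,"wx":0,"wy":0,"wz":0,"grip":1}]'

```text
time_s: 22.1
eef_pos: [0.5208, -0.1067, 0.1326]
ee_rot: [[-0.058, 0.134, 0.989], [-0.349, 0.926, -0.146], [-0.935, -0.353, -0.006]]
wrist_force: [0.8, 0.2, -0.3]
grip_width: 0.001
```

Call:
move_arm --increments '[{"tx":0.0003,"ty":0.002,"tz":0,"wx":0,"wy":0,"wz":0,"grip":1}]'

```text
time_s: 22.2
eef_pos: [0.5211, -0.1052, 0.1326]
ee_rot: [[-0.058, 0.134, 0.989], [-0.349, 0.925, -0.146], [-0.935, -0.354, -0.006]]
wrist_force: [-1.9, -6.7, 1.9]
grip_width: -0.0
```

Call:
move_arm --increments '[{"tx":0.0003,"ty":0.002,"tz":0,"wx":0,"wy":0,"wz":0,"grip":1}]'

```text
time_s: 22.3
eef_pos: [0.5212, -0.105, 0.1326]
ee_rot: [[-0.058, 0.136, 0.989], [-0.352, 0.924, -0.148], [-0.934, -0.356, -0.006]]
wrist_force: [-3.5, -11.0, 3.9]
grip_width: 0.003
```

```bash
python3 lev.py
```

```text
t 22.3 tcp mach mm [-125.1   -1.5  132.6] world [ 0.5212 -0.105   0.1326] F [ -3.5 -11.    3.9] q [27.0, 52.0, 12.0, 113.0, -63.0, 85.0, 79.0] w 0.0
 tool y,z in mach [ 0.934 -0.001 -0.356] [-0.003 -1.    -0.006]
tongue far strip [(np.float64(-0.194), 67, 0.2382), (np.float64(-0.185), 76, 0.2384), (np.float64(-0.176), 72, 0.2376), (np.float64(-0.167), 71, 0.2365), (np.float64(-0.158), 71, 0.2359), (np.float64(-0.149), 32, 0.2361)]
crossbar far [(np.float64(-0.194), 0, None), (np.float64(-0.185), 0, None), (np.float64(-0.176), 0, None), (np.float64(-0.167), 0, None), (np.float64(-0.158), 59, 0.2328), (np.float64(-0.149), 74, 0.2362)]
far arm slope -0.3555574237099421 z@-.11 0.21666833179542905 313
holder [-0.18081709 -0.13948784 -0.12922035] 488
```

Call:
move_arm --increments '[{"tx":0.0003,"ty":0.002,"tz":0,"wx":0,"wy":0,"wz":0,"grip":1},{"tx":0.0003,"ty":0.002,"tz":0,"wx":0,"wy":0,"wz":0,"grip":1}]'

```text
time_s: 22.55
eef_pos: [0.5213, -0.1048, 0.1326]
ee_rot: [[-0.059, 0.139, 0.989], [-0.355, 0.923, -0.151], [-0.933, -0.36, -0.005]]
wrist_force: [-6.0, -18.7, 7.4]
grip_width: -0.001
```

Call:
move_arm --increments '[{"tx":0.0003,"ty":0.002,"tz":0,"wx":0,"wy":0,"wz":0,"grip":1}]'

```text
time_s: 22.65
eef_pos: [0.5214, -0.1046, 0.1325]
ee_rot: [[-0.06, 0.14, 0.988], [-0.357, 0.922, -0.152], [-0.932, -0.362, -0.005]]
wrist_force: [-7.8, -23.5, 9.6]
grip_width: 0.002
```

```bash
python3 lev.py
```

```text
t 22.65 tcp mach mm [-124.6   -1.6  132.5] world [ 0.5214 -0.1046  0.1325] F [ -7.8 -23.5   9.6] q [26.0, 52.0, 12.0, 113.0, -63.0, 84.0, 80.0] w 0.0
 tool y,z in mach [ 0.932 -0.006 -0.362] [-0.008 -1.    -0.005]
tongue far strip [(np.float64(-0.194), 67, 0.2382), (np.float64(-0.185), 79, 0.2386), (np.float64(-0.176), 72, 0.238), (np.float64(-0.167), 69, 0.2365), (np.float64(-0.158), 73, 0.2356), (np.float64(-0.149), 40, 0.236)]
crossbar far [(np.float64(-0.194), 0, None), (np.float64(-0.185), 0, None), (np.float64(-0.176), 0, None), (np.float64(-0.167), 0, None), (np.float64(-0.158), 62, 0.2335), (np.float64(-0.149), 79, 0.2362)]
far arm slope -0.3418251824279798 z@-.11 0.217292196296398 323
holder [-0.17891373 -0.13899715 -0.12938483] 459
```

The holder doesn't budge under 26 N. I'll back off and measure the holder face against the hood face precisely (18 mm expected when home).

Call:
move_arm --increments '[{"tx":-0.002,"ty":-0.015,"tz":0,"wx":0,"wy":0,"wz":0,"grip":1},{"tx":-0.007,"ty":-0.049,"tz":0,"wx":0,"wy":0,"wz":0,"grip":1},{"tx":-0.007,"ty":-0.049,"tz":0,"wx":0,"wy":0,"wz":0,"grip":1},{"tx":-0.007,"ty":-0.049,"tz":0,"wx":0,"wy":0,"wz":0,"grip":1},{"tx":0,"ty":0,"tz":0,"wx":0,"wy":0,"wz":0,"grip":1}]'

```text
time_s: 23.2
eef_pos: [0.4975, -0.2676, 0.1311]
ee_rot: [[-0.062, 0.141, 0.988], [-0.357, 0.921, -0.154], [-0.932, -0.362, -0.006]]
wrist_force: [0.2, -0.6, 0.5]
grip_width: 0.004
```

```bash
python3 -c "
from h import *
st()
def face(l,x0,x1,y,z0,z1):
    m=(l[...,0]>x0)&(l[...,0]<x1)&(abs(l[...,1])<y)&(l[...,2]>z0)&(l[...,2]<z1); t=l[m][:,0]; return len(t),np.median(t).round(5),t.std().round(5)
l0=L(np.load('side0.npy')); ls=[L(cloud('side')[1]) for _ in range(4)]; l=np.mean(ls,0)
print('start face',face(l0,-.165,-.145,.018,.134,.146),'hood',face(l0,-.15,-.13,.03,.195,.222))
print('now face',face(l,-.135,-.115,.018,.134,.146),'hood',face(l,-.15,-.13,.03,.195,.215))
for z in np.arange(.125,.16,.003): print(round(z,3),face(l,-.14,-.11,.018,z,z+.003))
# pod/head front visible? brew head front x=-.110
print('head',face(l,-.118,-.1,.05,.158,.18))
m=(abs(l[...,0]+.115)<.035)&(l[...,1]>-.075)&(l[...,1]<-.053)&(l[...,2]>.17)
for x in np.arange(-.15,-.03,.015):
    k=(abs(l[...,0]-x)<.006)&(l[...,1]>-.08)&(l[...,1]<-.054)&(l[...,2]>.15); print('arm',round(x,3),k.sum(),np.percentile(l[k][:,2],[5,95]).round(4) if k.sum()>3 else '')
cv2.imwrite('pics/z.png',cv2.resize(env.camera('side')[0][170:350,130:370],(800,600),interpolation=cv2.INTER_CUBIC))
"
```

```text
t 23.2 tcp mach mm [-289.3   -1.6  131.1] world [ 0.4975 -0.2676  0.1311] F [ 0.2 -0.6  0.5] q [37.0, 56.0, 16.0, 100.0, -54.0, 95.0, 77.0] w 0.0
 tool y,z in mach [ 0.932 -0.007 -0.362] [-0.01  -1.    -0.006]
start face (87, np.float64(-0.15186), np.float64(0.00048)) hood (395, np.float64(-0.13999), np.float64(0.00063))
now face (94, np.float64(-0.1223), np.float64(0.00029)) hood (73, np.float64(-0.14031), np.float64(0.00041))
0.125 (0, np.float64(nan), np.float64(nan))
0.128 (0, np.float64(nan), np.float64(nan))
0.131 (4, np.float64(-0.12182), np.float64(0.00022))
0.134 (23, np.float64(-0.12241), np.float64(0.00029))
0.137 (22, np.float64(-0.12223), np.float64(0.00021))
0.14 (21, np.float64(-0.12236), np.float64(0.00029))
0.143 (28, np.float64(-0.12228), np.float64(0.00033))
0.146 (44, np.float64(-0.12156), np.float64(0.00069))
0.149 (84, np.float64(-0.11849), np.float64(0.00224))
0.152 (0, np.float64(nan), np.float64(nan))
0.155 (0, np.float64(nan), np.float64(nan))
0.158 (0, np.float64(nan), np.float64(nan))
head (121, np.float64(-0.10998), np.float64(0.00085))
arm -0.15 111 [0.225  0.2364]
arm -0.135 91 [0.2197 0.2331]
arm -0.12 82 [0.2146 0.2268]
arm -0.105 80 [0.2082 0.2217]
arm -0.09 80 [0.2037 0.2164]
arm -0.075 72 [0.1984 0.2107]
arm -0.06 66 [0.1935 0.2052]
arm -0.045 65 [0.1872 0.2003]
  return _methods._mean(a, axis=axis, dtype=dtype,
  ret = ret.dtype.type(ret / rcount)
  ret = _var(a, axis=axis, dtype=dtype, out=out, ddof=ddof,
  arrmean = um.true_divide(arrmean, div, out=arrmean,
  ret = ret.dtype.type(ret / rcount)
```

View pics/z.png

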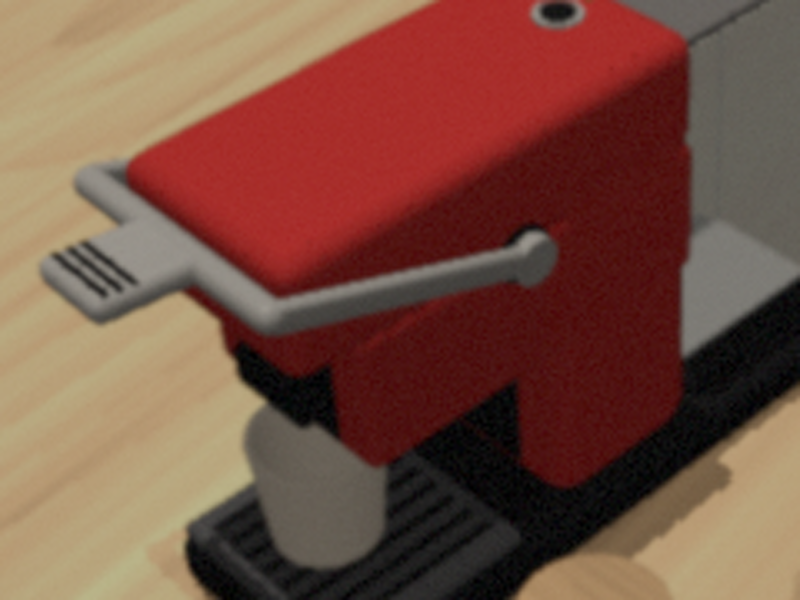

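The holder face stands 12.3 mm out from the brew head and 18.0 mm back from the hood, so it is home within my precision, yet the lever springs back to 0.12. The remedy is to raise the lever from below so its pawl lets go, push the holder home again with the flat tool, and then press the lever again. The flat tool can hook under the tongue.

Call:
move_arm --increments '[{"tx":0,"ty":0,"tz":0.035,"wx":0,"wy":0,"wz":0,"grip":1},{"tx":0,"ty":0,"tz":0.036,"wx":0,"wy":0,"wz":0,"grip":1},{"tx":0.005,"ty":0.033,"tz":0,"wx":0,"wy":0,"wz":0,"grip":1},{"tx":0.005,"ty":0.033,"tz":0,"wx":0,"wy":0,"wz":0,"grip":1},{"tx":0,"ty":0,"tz":0,"wx":0,"wy":0,"wz":0,"grip":1}]'

```text
time_s: 23.95
eef_pos: [0.5099, -0.1852, 0.2055]
ee_rot: [[-0.054, 0.126, 0.991], [-0.343, 0.929, -0.137], [-0.938, -0.347, -0.006]]
wrist_force: [0.3, 0.2, -1.2]
grip_width: 0.004
```

```bash
python3 -c "
from h import *
st()"
```

```text
t 23.95 tcp mach mm [-206.1   -1.8  205.5] world [ 0.5099 -0.1852  0.2055] F [ 0.3  0.2 -1.2] q [31.0, 48.0, 15.0, 107.0, -57.0, 94.0, 73.0] w 0.0
 tool y,z in mach [ 0.938  0.009 -0.347] [ 0.007 -1.    -0.006]
```

Call:
move_arm --increments '[{"tx":0.0015,"ty":0.011,"tz":-0.002,"wx":0,"wy":0,"wz":0,"grip":1},{"tx":0.0015,"ty":0.011,"tz":0,"wx":0,"wy":0,"wz":0,"grip":1},{"tx":0,"ty":0,"tz":0.007,"wx":0,"wy":0,"wz":0,"grip":1}]'

```text
time_s: 24.25
eef_pos: [0.5121, -0.1686, 0.2084]
ee_rot: [[-0.058, 0.132, 0.99], [-0.346, 0.927, -0.144], [-0.936, -0.351, -0.009]]
wrist_force: [0.9, 0.0, -0.4]
grip_width: -0.001
```

Call:
move_arm --increments '[{"tx":0,"ty":0,"tz":0.008,"wx":0,"wy":0,"wz":0,"grip":1},{"tx":0,"ty":0,"tz":0.008,"wx":0,"wy":0,"wz":0,"grip":1}]'

```text
time_s: 24.45
eef_pos: [0.5122, -0.172, 0.2244]
ee_rot: [[-0.059, 0.135, 0.989], [-0.352, 0.924, -0.147], [-0.934, -0.357, -0.007]]
wrist_force: [0.3, 0.6, -5.1]
grip_width: 0.002
```

Call:
move_arm --increments '[{"tx":0,"ty":0,"tz":0.01,"wx":0,"wy":0,"wz":0,"grip":1},{"tx":0,"ty":0,"tz":0.01,"wx":0,"wy":0,"wz":0,"grip":1}]'

```text
time_s: 24.65
eef_pos: [0.5122, -0.1713, 0.2459]
ee_rot: [[-0.058, 0.135, 0.989], [-0.348, 0.926, -0.147], [-0.936, -0.352, -0.006]]
wrist_force: [-0.0, -1.1, 0.8]
grip_width: -0.005
```

Call:
move_arm --increments '[{"tx":0,"ty":0,"tz":0.012,"wx":0,"wy":0,"wz":0,"grip":1},{"tx":0,"ty":0,"tz":0.015,"wx":0,"wy":0,"wz":0,"grip":1}]'

```text
time_s: 24.85
eef_pos: [0.5123, -0.1711, 0.2736]
ee_rot: [[-0.057, 0.135, 0.989], [-0.348, 0.926, -0.146], [-0.936, -0.352, -0.006]]
wrist_force: [0.2, -0.7, 0.3]
grip_width: 0.001
```

```bash
cat > lev2.py <<'E'
from h import *
st()
for n in('scene','side'):
    l=L(cloud(n)[1])
    # far lever arm: points outside hood far side
    m=(l[...,1]<-.054)&(l[...,1]>-.08)&(l[...,0]>-.17)&(l[...,0]<-.045)&(l[...,2]>.18)&(l[...,2]<.36)
    t=l[m][:,[0,2]]
    if len(t)>30:
        vx,vy,x,y=cv2.fitLine(t.astype(np.float32),cv2.DIST_HUBER,0,.01,.01).ravel()
        if vx>0: vx,vy=-vx,-vy
        print(n,'far arm angle rad',round(float(np.arctan2(vy,-vx)),3),len(t))
E
python3 lev2.py
```

```text
t 24.85 tcp mach mm [-191.7   -2.3  273.6] world [ 0.5123 -0.1711  0.2736] F [ 0.2 -0.7  0.3] q [29.0, 41.0, 16.0, 107.0, -57.0, 96.0, 68.0] w 0.0
 tool y,z in mach [ 0.936  0.    -0.352] [-0.002 -1.    -0.006]
scene far arm angle rad 0.656 368
side far arm angle rad 0.684 703
```

The lever has sprung up to about 0.5–0.6. I'll go back down to the holder handle and push flat.

Call:
move_arm --increments '[{"tx":-0.007,"ty":-0.049,"tz":0,"wx":0,"wy":0,"wz":0,"grip":1},{"tx":-0.007,"ty":-0.049,"tz":-0.02,"wx":0,"wy":0,"wz":0,"grip":1},{"tx":0,"ty":0,"tz":-0.045,"wx":0,"wy":0,"wz":0,"grip":1},{"tx":0,"ty":0,"tz":-0.045,"wx":0,"wy":0,"wz":0,"grip":1},{"tx":0,"ty":0,"tz":-0.03,"wx":0,"wy":0,"wz":0,"grip":1}]'

```text
time_s: 25.45
eef_pos: [0.4982, -0.2657, 0.1304]
ee_rot: [[-0.059, 0.134, 0.989], [-0.348, 0.926, -0.147], [-0.936, -0.353, -0.008]]
wrist_force: [-0.0, 1.4, 0.7]
grip_width: 0.002
```

Call:
move_arm --increments '[{"tx":0.005,"ty":0.034,"tz":0,"wx":0,"wy":0,"wz":0,"grip":1},{"tx":0.005,"ty":0.034,"tz":0,"wx":0,"wy":0,"wz":0,"grip":1},{"tx":0.005,"ty":0.034,"tz":0,"wx":0,"wy":0,"wz":0,"grip":1},{"tx":0.003,"ty":0.022,"tz":0,"wx":0,"wy":0,"wz":0,"grip":1},{"tx":0,"ty":0,"tz":0,"wx":0,"wy":0,"wz":0,"grip":1}]'

```text
time_s: 25.95
eef_pos: [0.5169, -0.1377, 0.1339]
ee_rot: [[-0.056, 0.13, 0.99], [-0.345, 0.928, -0.141], [-0.937, -0.35, -0.007]]
wrist_force: [-0.0, -0.1, -0.6]
grip_width: 0.003
```

```bash
python3 -c "
from h import *
st()"
```

```text
t 25.95 tcp mach mm [-158.    -2.   133.9] world [ 0.5169 -0.1377  0.1339] F [-0.  -0.1 -0.6] q [29.0, 53.0, 13.0, 110.0, -61.0, 87.0, 79.0] w 0.0
 tool y,z in mach [ 0.937  0.005 -0.35 ] [ 0.003 -1.    -0.007]
```

Call:
move_arm --increments '[{"tx":0.002,"ty":0.013,"tz":0,"wx":0,"wy":0,"wz":0,"grip":1},{"tx":0.001,"ty":0.01,"tz":0.001,"wx":0,"wy":0,"wz":0,"grip":1},{"tx":0.001,"ty":0.005,"tz":0.001,"wx":0,"wy":0,"wz":0,"grip":1},{"tx":0.0005,"ty":0.003,"tz":0,"wx":0,"wy":0,"wz":0,"grip":1}]'

```text
time_s: 26.35
eef_pos: [0.5214, -0.1108, 0.1352]
ee_rot: [[-0.057, 0.135, 0.989], [-0.349, 0.926, -0.146], [-0.935, -0.354, -0.006]]
wrist_force: [0.2, 0.1, 0.7]
grip_width: -0.001
```

Call:
move_arm --increments '[{"tx":0.0005,"ty":0.003,"tz":0,"wx":0,"wy":0,"wz":0,"grip":1}]'

```text
time_s: 26.45
eef_pos: [0.5219, -0.1082, 0.1349]
ee_rot: [[-0.058, 0.135, 0.989], [-0.35, 0.925, -0.147], [-0.935, -0.354, -0.006]]
wrist_force: [-0.4, 0.9, -0.2]
grip_width: 0.004
```

Call:
move_arm --increments '[{"tx":0.0003,"ty":0.002,"tz":0,"wx":0,"wy":0,"wz":0,"grip":1}]'

```text
time_s: 26.55
eef_pos: [0.5221, -0.106, 0.1349]
ee_rot: [[-0.058, 0.135, 0.989], [-0.349, 0.926, -0.146], [-0.935, -0.354, -0.006]]
wrist_force: [-0.6, -0.3, -0.8]
grip_width: -0.002
```

```bash
python3 -c "
from h import *
st()"
```

```text
t 26.55 tcp mach mm [-125.9   -2.6  134.9] world [ 0.5221 -0.106   0.1349] F [-0.6 -0.3 -0.8] q [27.0, 52.0, 12.0, 113.0, -63.0, 85.0, 79.0] w -0.0
 tool y,z in mach [ 0.935  0.    -0.354] [-0.002 -1.    -0.006]
```

Call:
move_arm --increments '[{"tx":0.0002,"ty":0.0015,"tz":0,"wx":0,"wy":0,"wz":0,"grip":1}]'

```text
time_s: 26.65
eef_pos: [0.5223, -0.1054, 0.1348]
ee_rot: [[-0.058, 0.135, 0.989], [-0.35, 0.925, -0.147], [-0.935, -0.355, -0.006]]
wrist_force: [-1.5, -6.7, 2.3]
grip_width: 0.001
```

Call:
move_arm --increments '[{"tx":0.0002,"ty":0.0015,"tz":0,"wx":0,"wy":0,"wz":0,"grip":1}]'

```text
time_s: 26.75
eef_pos: [0.5223, -0.1052, 0.1348]
ee_rot: [[-0.058, 0.136, 0.989], [-0.352, 0.924, -0.148], [-0.934, -0.356, -0.006]]
wrist_force: [-3.1, -9.6, 4.4]
grip_width: 0.004
```

Call:
move_arm --increments '[{"tx":0.0003,"ty":0.002,"tz":0,"wx":0,"wy":0,"wz":0,"grip":1}]'

```text
time_s: 26.85
eef_pos: [0.5224, -0.1051, 0.1348]
ee_rot: [[-0.059, 0.138, 0.989], [-0.353, 0.923, -0.15], [-0.934, -0.358, -0.005]]
wrist_force: [-5.1, -14.9, 6.1]
grip_width: -0.003
```

Call:
move_arm --increments '[{"tx":0.0003,"ty":0.002,"tz":0,"wx":0,"wy":0,"wz":0,"grip":1},{"tx":0.0003,"ty":0.002,"tz":0,"wx":0,"wy":0,"wz":0,"grip":1}]'

```text
time_s: 27.05
eef_pos: [0.5225, -0.1048, 0.1348]
ee_rot: [[-0.06, 0.141, 0.988], [-0.357, 0.921, -0.153], [-0.932, -0.362, -0.005]]
wrist_force: [-8.8, -24.7, 10.9]
grip_width: 0.001
```

```bash
python3 -c "
from h import *
st()"
```

```text
t 27.05 tcp mach mm [-124.6   -2.7  134.8] world [ 0.5225 -0.1048  0.1348] F [ -8.8 -24.7  10.9] q [27.0, 51.0, 12.0, 113.0, -63.0, 84.0, 79.0] w 0.0
 tool y,z in mach [ 0.932 -0.006 -0.362] [-0.008 -1.    -0.005]
```

The contact position is identical with the lever raised, so the holder was home all along. The lever needs a careful second press down to its stop, with a static check and a slow release. Withdrawing and swinging over.

Call:
move_arm --increments '[{"tx":-0.001,"ty":-0.01,"tz":0,"wx":0,"wy":0,"wz":0,"grip":1},{"tx":-0.007,"ty":-0.049,"tz":0,"wx":0,"wy":0,"wz":0,"grip":1},{"tx":-0.007,"ty":-0.049,"tz":0,"wx":0,"wy":0,"wz":0,"grip":1},{"tx":-0.007,"ty":-0.049,"tz":0.02,"wx":0,"wy":0,"wz":0,"grip":1},{"tx":0,"ty":0,"tz":0.05,"wx":-7.9,"wy":1.1,"wz":0,"grip":1}]'

```text
time_s: 27.55
eef_pos: [0.4957, -0.2588, 0.1865]
ee_rot: [[-0.105, 0.124, 0.987], [-0.471, 0.867, -0.16], [-0.876, -0.482, -0.033]]
wrist_force: [-0.0, 0.4, -0.1]
grip_width: -0.001
```

Call:
move_arm --increments '[{"tx":0,"ty":0,"tz":0.05,"wx":-7.9,"wy":1.1,"wz":0,"grip":1},{"tx":0,"ty":0,"tz":0.05,"wx":-7.9,"wy":1.1,"wz":0,"grip":1},{"tx":0,"ty":0,"tz":0.05,"wx":-7.9,"wy":1.1,"wz":0,"grip":1},{"tx":0,"ty":0,"tz":0.03,"wx":-7.9,"wy":1.1,"wz":0,"grip":1},{"tx":0,"ty":0,"tz":0,"wx":-7.9,"wy":1.1,"wz":0,"grip":1}]'

```text
time_s: 28.05
eef_pos: [0.5033, -0.2532, 0.3898]
ee_rot: [[-0.135, 0.066, 0.989], [-0.924, 0.352, -0.149], [-0.358, -0.934, 0.013]]
wrist_force: [-0.3, -0.1, -0.8]
grip_width: -0.0
```

Call:
move_arm --increments '[{"tx":0.004,"ty":0.03,"tz":0,"wx":-7.9,"wy":1.1,"wz":0,"grip":1},{"tx":0.004,"ty":0.03,"tz":0,"wx":-7.9,"wy":1.1,"wz":0,"grip":1},{"tx":0.004,"ty":0.03,"tz":0,"wx":-7.9,"wy":1.1,"wz":0,"grip":1},{"tx":0.004,"ty":0.03,"tz":0,"wx":-7.9,"wy":1.1,"wz":0,"grip":1},{"tx":0.004,"ty":0.03,"tz":0,"wx":-7.9,"wy":1.1,"wz":0,"grip":1}]'

```text
time_s: 28.55
eef_pos: [0.5217, -0.0994, 0.3848]
ee_rot: [[-0.14, -0.036, 0.99], [-0.937, -0.318, -0.144], [0.32, -0.947, 0.011]]
wrist_force: [1.0, 0.4, -1.1]
grip_width: -0.002
```

```bash
cat > lev3.py <<'E'
from h import *
def prof(n,k=1):
    l=np.mean([L(cloud(n)[1]) for _ in range(k)],0); m=(abs(l[...,1])<.018)&(l[...,0]<-.08)&(l[...,0]>-.21)&(l[...,2]>.245)&(l[...,2]<.345)
    t=l[m][:,[0,2]]; print(n,len(t),[ (round(x,3),round(float(np.median(t[abs(t[:,0]-x)<.004][:,1])),4)) for x in np.arange(-.19,-.09,.01) if (abs(t[:,0]-x)<.004).sum()>5])
    m=(l[...,0]>-.135)&(l[...,0]<-.115)&(abs(l[...,1])<.018)&(l[...,2]>.134)&(l[...,2]<.146); 
    if m.sum()>9: print(' holder face',np.median(l[m][:,0]).round(5))
    m=(l[...,0]>-.118)&(l[...,0]<-.1)&(abs(l[...,1])<.05)&(l[...,2]>.158)&(l[...,2]<.18)
    if m.sum()>9: print(' head face',np.median(l[m][:,0]).round(5))
if __name__=="__main__":
    st(); prof('side',4); prof('scene')
E
python3 lev3.py
```

```text
t 28.55 tcp mach mm [-119.4   -1.2  384.8] world [ 0.5217 -0.0994  0.3848] F [ 1.   0.4 -1.1] q [-33.0, 13.0, 34.0, 109.0, 13.0, 63.0, -13.0] w -0.0
 tool y,z in mach [-0.32  -0.011 -0.947] [ 0.    -1.     0.011]
side 427 [(np.float64(-0.15), 0.3125), (np.float64(-0.14), 0.3146), (np.float64(-0.13), 0.3073), (np.float64(-0.12), 0.299), (np.float64(-0.11), 0.292)]
 holder face -0.12232
 head face -0.10995
scene 91 [(np.float64(-0.15), 0.3135), (np.float64(-0.14), 0.314)]
```

The lever sits at about 0.62. Now I'll press it down along the arc at a steady pace.

Call:
move_arm --increments '[{"tx":-0.001,"ty":-0.008,"tz":-0.03,"wx":0,"wy":0,"wz":0,"grip":1},{"tx":-0.001,"ty":-0.008,"tz":-0.03,"wx":0,"wy":0,"wz":0,"grip":1},{"tx":-0.001,"ty":-0.004,"tz":-0.012,"wx":2,"wy":-0.3,"wz":0,"grip":1},{"tx":-0.001,"ty":-0.008,"tz":-0.009,"wx":2,"wy":-0.3,"wz":0,"grip":1},{"tx":-0.001,"ty":-0.0076,"tz":-0.0084,"wx":2,"wy":-0.3,"wz":0,"grip":1}]'

```text
time_s: 29.3
eef_pos: [0.5149, -0.1395, 0.2946]
ee_rot: [[-0.15, -0.026, 0.988], [-0.966, -0.211, -0.152], [0.212, -0.977, 0.006]]
wrist_force: [-1.7, 2.1, 2.7]
grip_width: 0.002
```

Call:
move_arm --increments '[{"tx":-0.001,"ty":-0.007,"tz":-0.0089,"wx":2,"wy":-0.3,"wz":0,"grip":1},{"tx":-0.001,"ty":-0.0064,"tz":-0.0093,"wx":2,"wy":-0.3,"wz":0,"grip":1},{"tx":-0.001,"ty":-0.0057,"tz":-0.0098,"wx":2,"wy":-0.3,"wz":0,"grip":1},{"tx":-0.0007,"ty":-0.005,"tz":-0.0102,"wx":2,"wy":-0.3,"wz":0,"grip":1}]'

```text
time_s: 29.7
eef_pos: [0.512, -0.1642, 0.2566]
ee_rot: [[-0.153, -0.001, 0.988], [-0.985, -0.074, -0.153], [0.073, -0.997, 0.01]]
wrist_force: [0.4, -0.5, -0.2]
grip_width: -0.003
```

```bash
python3 -c "
from h import *
st()"
```

```text
t 29.7 tcp mach mm [-184.9   -1.   256.6] world [ 0.512  -0.1642  0.2566] F [ 0.4 -0.5 -0.2] q [-11.0, 20.0, 28.0, 117.0, -7.0, 45.0, 11.0] w -0.0
 tool y,z in mach [-0.073 -0.009 -0.997] [-0.009 -1.     0.01 ]
```

```bash
python3 lev.py | grep -v holder
```

```text
t 29.7 tcp mach mm [-184.9   -1.   256.6] world [ 0.512  -0.1642  0.2566] F [ 0.4 -0.5 -0.2] q [-11.0, 20.0, 28.0, 117.0, -7.0, 45.0, 11.0] w -0.0
 tool y,z in mach [-0.073 -0.009 -0.997] [-0.009 -1.     0.01 ]
tongue far strip [(np.float64(-0.194), 41, 0.2451), (np.float64(-0.185), 79, 0.2471), (np.float64(-0.176), 74, 0.2447), (np.float64(-0.167), 69, 0.2438), (np.float64(-0.158), 72, 0.2424), (np.float64(-0.149), 48, 0.2422)]
crossbar far [(np.float64(-0.194), 0, None), (np.float64(-0.185), 0, None), (np.float64(-0.176), 0, None), (np.float64(-0.167), 0, None), (np.float64(-0.158), 11, 0.2376), (np.float64(-0.149), 120, 0.2416)]
far arm slope -0.4026701487003647 z@-.11 0.22030342789578206 326
```

Call:
move_arm --increments '[{"tx":0,"ty":-0.001,"tz":-0.006,"wx":1,"wy":-0.1,"wz":0,"grip":1},{"tx":0,"ty":-0.001,"tz":-0.006,"wx":1,"wy":-0.1,"wz":0,"grip":1},{"tx":0,"ty":-0.001,"tz":-0.006,"wx":1,"wy":-0.1,"wz":0,"grip":1},{"tx":0,"ty":0,"tz":-0.004,"wx":1,"wy":-0.1,"wz":0,"grip":1}]'

```text
time_s: 30.15
eef_pos: [0.5133, -0.164, 0.2339]
ee_rot: [[-0.147, 0.005, 0.989], [-0.989, -0.005, -0.147], [0.004, -1.0, 0.006]]
wrist_force: [-1.4, -1.0, 2.6]
grip_width: 0.002
```

Call:
move_arm --increments '[{"tx":0,"ty":0,"tz":-0.003,"wx":0,"wy":0,"wz":0,"grip":1}]'

```text
time_s: 30.25
eef_pos: [0.5134, -0.1646, 0.2312]
ee_rot: [[-0.148, 0.005, 0.989], [-0.989, -0.006, -0.148], [0.005, -1.0, 0.006]]
wrist_force: [-0.3, -2.1, 3.6]
grip_width: -0.003
```

Call:
move_arm --increments '[{"tx":0,"ty":0,"tz":-0.003,"wx":0,"wy":0,"wz":0,"grip":1}]'

```text
time_s: 30.35
eef_pos: [0.5133, -0.1638, 0.2281]
ee_rot: [[-0.147, 0.005, 0.989], [-0.989, -0.006, -0.147], [0.005, -1.0, 0.006]]
wrist_force: [-0.5, -0.7, -0.5]
grip_width: 0.0
```

Call:
move_arm --increments '[{"tx":0,"ty":0,"tz":-0.003,"wx":0,"wy":0,"wz":0,"grip":1}]'

```text
time_s: 30.45
eef_pos: [0.5131, -0.1626, 0.2247]
ee_rot: [[-0.146, 0.004, 0.989], [-0.989, -0.005, -0.146], [0.004, -1.0, 0.005]]
wrist_force: [-0.2, 0.9, -0.8]
grip_width: -0.003
```

Call:
move_arm --increments '[{"tx":0,"ty":0,"tz":-0.003,"wx":0,"wy":0,"wz":0,"grip":1}]'

```text
time_s: 30.55
eef_pos: [0.513, -0.1624, 0.2216]
ee_rot: [[-0.146, 0.004, 0.989], [-0.989, -0.005, -0.146], [0.004, -1.0, 0.004]]
wrist_force: [-0.1, -0.1, -0.2]
grip_width: -0.001
```

```bash
python3 lev.py | grep -v holder
```

```text
t 30.55 tcp mach mm [-183.    -1.7  221.6] world [ 0.513  -0.1624  0.2216] F [-0.1 -0.1 -0.2] q [-6.0, 23.0, 24.0, 118.0, -13.0, 42.0, 18.0] w -0.0
 tool y,z in mach [-0.004 -0.004 -1.   ] [-0.001 -1.     0.004]
tongue far strip [(np.float64(-0.194), 86, 0.2201), (np.float64(-0.185), 180, 0.2386), (np.float64(-0.176), 147, 0.2349), (np.float64(-0.167), 70, 0.2193), (np.float64(-0.158), 62, 0.2207), (np.float64(-0.149), 17, 0.2211)]
crossbar far [(np.float64(-0.194), 0, None), (np.float64(-0.185), 0, None), (np.float64(-0.176), 0, None), (np.float64(-0.167), 0, None), (np.float64(-0.158), 110, 0.2204), (np.float64(-0.149), 33, 0.2216)]
far arm slope -0.23823765769746835 z@-.11 0.20860083867425142 322
```

This time the force dropped to zero on the way down and the tongue sits at 220 mm, so the lever snapped over centre. I'll lift off slowly and verify.

Call:
move_arm --increments '[{"tx":0,"ty":0,"tz":0.003,"wx":0,"wy":0,"wz":0,"grip":1},{"tx":0,"ty":0,"tz":0.005,"wx":0,"wy":0,"wz":0,"grip":1},{"tx":0,"ty":0,"tz":0.01,"wx":0,"wy":0,"wz":0,"grip":1},{"tx":0,"ty":0,"tz":0.03,"wx":0,"wy":0,"wz":0,"grip":1},{"tx":0,"ty":0,"tz":0.05,"wx":0,"wy":0,"wz":0,"grip":1}]'

```text
time_s: 31.1
eef_pos: [0.5111, -0.1625, 0.3194]
ee_rot: [[-0.147, -0.002, 0.989], [-0.989, -0.005, -0.147], [0.005, -1.0, -0.001]]
wrist_force: [1.1, 1.5, 0.2]
grip_width: -0.004
```

Call:
move_arm --increments '[{"tx":0,"ty":0,"tz":0.05,"wx":0,"wy":0,"wz":0,"grip":1},{"tx":0,"ty":0,"tz":0.05,"wx":0,"wy":0,"wz":0,"grip":1}]'

```text
time_s: 31.3
eef_pos: [0.5126, -0.1636, 0.4231]
ee_rot: [[-0.148, 0.006, 0.989], [-0.989, -0.006, -0.147], [0.005, -1.0, 0.006]]
wrist_force: [1.7, -0.6, 0.2]
grip_width: -0.0
```

```bash
python3 lev.py; python3 lev3.py | grep face
```

```text
t 31.3 tcp mach mm [-184.3   -1.4  423.1] world [ 0.5126 -0.1636  0.4231] F [ 1.7 -0.6  0.2] q [-11.0, 10.0, 28.0, 104.0, -5.0, 67.0, 10.0] w -0.0
 tool y,z in mach [-0.005 -0.006 -1.   ] [-0.003 -1.     0.006]
tongue far strip [(np.float64(-0.194), 79, 0.2198), (np.float64(-0.185), 74, 0.2197), (np.float64(-0.176), 67, 0.2199), (np.float64(-0.167), 73, 0.22), (np.float64(-0.158), 61, 0.2209), (np.float64(-0.149), 13, 0.2217)]
crossbar far [(np.float64(-0.194), 0, None), (np.float64(-0.185), 0, None), (np.float64(-0.176), 0, None), (np.float64(-0.167), 0, None), (np.float64(-0.158), 106, 0.2204), (np.float64(-0.149), 31, 0.2215)]
far arm slope -0.2066257802815756 z@-.11 0.20915680046534357 337
holder [-0.1230675  -0.12226232 -0.12173492] 213
 holder face -0.12237
 head face -0.11
```

The lever now rests at exactly 0 (tongue level at 220 mm) and the holder is home. But the lid was shut before the lever actually locked, and the order matters. There is ample time, so I'll grip the lid again, open it partway while holding it, and lower it gently once more.

Call:
move_arm --increments '[{"tx":0.007,"ty":0.0475,"tz":0,"wx":0,"wy":0,"wz":0,"grip":-1},{"tx":0.007,"ty":0.0475,"tz":0,"wx":0,"wy":0,"wz":0,"grip":-1},{"tx":0.007,"ty":0.0475,"tz":0,"wx":0,"wy":0,"wz":0,"grip":-1},{"tx":0.007,"ty":0.0475,"tz":0,"wx":0,"wy":0,"wz":0,"grip":-1},{"tx":0.007,"ty":0.0475,"tz":0,"wx":-4.6,"wy":0.7,"wz":0,"grip":-1}]'

```text
time_s: 32.1
eef_pos: [0.5471, 0.0718, 0.4188]
ee_rot: [[-0.153, -0.011, 0.988], [-0.984, -0.09, -0.153], [0.09, -0.996, 0.003]]
wrist_force: [1.1, 0.4, -0.3]
grip_width: 0.847
```

Call:
move_arm --increments '[{"tx":0.007,"ty":0.05,"tz":0,"wx":0,"wy":0,"wz":0,"grip":-1},{"tx":0,"ty":0,"tz":-0.04,"wx":0,"wy":0,"wz":0,"grip":-1},{"tx":0,"ty":0,"tz":-0.04,"wx":0,"wy":0,"wz":0,"grip":-1},{"tx":0,"ty":0,"tz":0,"wx":0,"wy":0,"wz":0,"grip":-1}]'

```text
time_s: 32.5
eef_pos: [0.5498, 0.1231, 0.3331]
ee_rot: [[-0.144, -0.023, 0.989], [-0.985, -0.091, -0.145], [0.093, -0.996, -0.009]]
wrist_force: [-0.8, -0.4, -0.3]
grip_width: 0.995
```

```bash
python3 chk2.py
```

```text
t 32.5 tcp mach mm [104.8   3.1 333.1] world [0.5498 0.1231 0.3331] F [-0.8 -0.4 -0.3] q [-34.0, 18.0, 18.0, 106.0, -1.0, 60.0, -24.0] w 1.0
 tool y,z in mach [-0.093  0.009 -0.996] [-0.001 -1.    -0.009]
scene 910 slope -0.0032291934755533614 z front 0.22041737697048214 z back 0.2206757124485264
wrist 8905 slope 0.000878816188195042 z front 0.22138513882585312 z back 0.2213148335307975
```

Call:
move_arm --increments '[{"tx":0.001,"ty":0.001,"tz":-0.03,"wx":0,"wy":0,"wz":0,"grip":-1},{"tx":0,"ty":0,"tz":-0.03,"wx":0,"wy":0,"wz":0,"grip":-1},{"tx":0,"ty":0,"tz":0,"wx":0,"wy":0,"wz":0,"grip":-1},{"tx":0,"ty":0,"tz":0,"wx":0,"wy":0,"wz":0,"grip":-1}]'

```text
time_s: 33.0
eef_pos: [0.5572, 0.1243, 0.2819]
ee_rot: [[-0.148, -0.006, 0.989], [-0.985, -0.085, -0.147], [0.085, -0.996, 0.007]]
wrist_force: [-0.4, 0.2, -0.2]
grip_width: 1.0
```

```bash
python3 -c "
from h import *
st()"
```

```text
t 33.0 tcp mach mm [107.1  -4.  281.9] world [0.5572 0.1243 0.2819] F [-0.4  0.2 -0.2] q [-33.0, 21.0, 18.0, 109.0, -2.0, 53.0, -24.0] w 1.0
 tool y,z in mach [-0.085 -0.007 -0.996] [-0.003 -1.     0.007]
```

Call:
move_arm --increments '[{"tx":-0.003,"ty":0.001,"tz":-0.03,"wx":0,"wy":0,"wz":0,"grip":-1},{"tx":0,"ty":0,"tz":-0.03,"wx":0,"wy":0,"wz":0,"grip":-1},{"tx":0,"ty":0,"tz":-0.022,"wx":0,"wy":0,"wz":0,"grip":-1},{"tx":0,"ty":0,"tz":0,"wx":0,"wy":0,"wz":0,"grip":-1},{"tx":0,"ty":0,"tz":0,"wx":0,"wy":0,"wz":0,"grip":-1}]'

```text
time_s: 33.5
eef_pos: [0.5548, 0.1258, 0.2002]
ee_rot: [[-0.147, -0.005, 0.989], [-0.986, -0.085, -0.147], [0.084, -0.996, 0.008]]
wrist_force: [1.1, 1.1, -0.2]
grip_width: 1.0
```

```bash
python3 -c "
from h import *
st()"
```

```text
t 33.5 tcp mach mm [108.2  -1.4 200.2] world [0.5548 0.1258 0.2002] F [ 1.1  1.1 -0.2] q [-32.0, 26.0, 16.0, 114.0, -4.0, 43.0, -23.0] w 1.0
 tool y,z in mach [-0.084 -0.008 -0.996] [-0.003 -1.     0.008]
```

Call:
move_arm --increments '[{"tx":0,"ty":0,"tz":-0.002,"wx":0,"wy":0,"wz":0,"grip":-0.4},{"tx":0,"ty":0,"tz":0,"wx":0,"wy":0,"wz":0,"grip":-0.2},{"tx":0,"ty":0,"tz":0,"wx":0,"wy":0,"wz":0,"grip":0},{"tx":0,"ty":0,"tz":0,"wx":0,"wy":0,"wz":0,"grip":0}]' --force 20

```text
time_s: 33.9
eef_pos: [0.5544, 0.1259, 0.1979]
ee_rot: [[-0.147, -0.005, 0.989], [-0.986, -0.085, -0.146], [0.084, -0.996, 0.008]]
wrist_force: [-1.1, 0.7, 6.4]
grip_width: 0.72
```

Run:
```python
from h import *
st()
o=env.get_obs(); T=L(np.array(o["eef_pos"])); d=A3.T@np.array(o["ee_rot"])[:,1]; a0=np.arctan2(-d[0],-d[2])
H=np.array([.181,.214]); b=.0195; G=T[[0,2]]+b*np.array([np.sin(a0),np.cos(a0)])-H; r=np.hypot(*G); t0=np.arctan2(G[1],-G[0]); print(r,t0,np.degrees(a0)); p=None
for k in range(11):
    th=t0+.075*k;a=a0+np.radians(2)*k; g=H+r*np.array([-np.cos(th),np.sin(th)])-b*np.array([np.sin(a),np.cos(a)]); q=W(g[0],0,g[1])
    print(k,(q-p).round(4) if p is not None else ''); p=q
```

```text
t 33.9 tcp mach mm [108.2  -1.  197.9] world [0.5544 0.1259 0.1979] F [-1.1  0.7  6.4] q [-32.0, 26.0, 16.0, 114.0, -4.0, 42.0, -23.0] w 0.72
 tool y,z in mach [-0.084 -0.008 -0.996] [-0.002 -1.     0.008]
0.07118735847219372 0.04638283917654297 4.835662716368361
0 
1 [-0.     -0.0002  0.0054]
2 [0.     0.0002 0.0054]
3 [0.0001 0.0006 0.0053]
4 [0.0001 0.0009 0.0052]
5 [0.0002 0.0013 0.0051]
6 [0.0002 0.0017 0.005 ]
7 [0.0003 0.002  0.0048]
8 [0.0003 0.0024 0.0046]
9 [0.0004 0.0027 0.0044]
10 [0.0004 0.003  0.0041]
```

Gripped (0.72 opening). I'll raise it along the arc, then check.

Call:
move_arm --increments '[{"tx":0,"ty":-0.0002,"tz":0.0054,"wx":-2,"wy":0.3,"wz":0,"grip":0},{"tx":0,"ty":0.0002,"tz":0.0054,"wx":-2,"wy":0.3,"wz":0,"grip":0},{"tx":0.0001,"ty":0.0006,"tz":0.0053,"wx":-2,"wy":0.3,"wz":0,"grip":0},{"tx":0.0001,"ty":0.0009,"tz":0.0052,"wx":-2,"wy":0.3,"wz":0,"grip":0},{"tx":0.0002,"ty":0.0013,"tz":0.0051,"wx":-2,"wy":0.3,"wz":0,"grip":0}]'

```text
time_s: 34.4
eef_pos: [0.5546, 0.1281, 0.223]
ee_rot: [[-0.142, -0.031, 0.989], [-0.955, -0.259, -0.145], [0.261, -0.965, 0.007]]
wrist_force: [2.2, -0.8, -3.5]
grip_width: 0.721
```

Call:
move_arm --increments '[{"tx":0.0002,"ty":0.0017,"tz":0.005,"wx":-2,"wy":0.3,"wz":0,"grip":0},{"tx":0.0003,"ty":0.002,"tz":0.0048,"wx":-2,"wy":0.3,"wz":0,"grip":0},{"tx":0.0003,"ty":0.0024,"tz":0.0046,"wx":-2,"wy":0.3,"wz":0,"grip":0},{"tx":0.0004,"ty":0.0027,"tz":0.0044,"wx":-2,"wy":0.3,"wz":0,"grip":0},{"tx":0.0004,"ty":0.003,"tz":0.0041,"wx":-2,"wy":0.3,"wz":0,"grip":0}]'

```text
time_s: 34.9
eef_pos: [0.5562, 0.1393, 0.2459]
ee_rot: [[-0.133, -0.056, 0.99], [-0.894, -0.423, -0.144], [0.427, -0.904, 0.006]]
wrist_force: [2.3, -0.8, -2.5]
grip_width: 0.716
```

```bash
python3 chk.py
```

```text
t 34.9 tcp mach mm [121.8  -0.8 245.9] world [0.5562 0.1393 0.2459] F [ 2.3 -0.8 -2.5] q [-47.0, 30.0, 25.0, 106.0, 11.0, 60.0, -38.0] w 0.72
 tool y,z in mach [-0.427 -0.006 -0.904] [ 0.    -1.     0.006]
lid angle 1.7183112 40964
```

Now lowering along the same arc, stopping short for a check.

Call:
move_arm --increments '[{"tx":0,"ty":0,"tz":0,"wx":0,"wy":0,"wz":0,"grip":0},{"tx":-0.0004,"ty":-0.003,"tz":-0.0041,"wx":2,"wy":-0.3,"wz":0,"grip":0},{"tx":-0.0004,"ty":-0.0027,"tz":-0.0044,"wx":2,"wy":-0.3,"wz":0,"grip":0},{"tx":-0.0003,"ty":-0.0024,"tz":-0.0046,"wx":2,"wy":-0.3,"wz":0,"grip":0},{"tx":-0.0003,"ty":-0.002,"tz":-0.0048,"wx":2,"wy":-0.3,"wz":0,"grip":0}]'

```text
time_s: 35.45
eef_pos: [0.555, 0.1306, 0.2284]
ee_rot: [[-0.142, -0.035, 0.989], [-0.947, -0.286, -0.146], [0.288, -0.958, 0.008]]
wrist_force: [1.6, -0.3, 2.6]
grip_width: 0.715
```

Call:
move_arm --increments '[{"tx":-0.0002,"ty":-0.0017,"tz":-0.005,"wx":2,"wy":-0.3,"wz":0,"grip":0},{"tx":-0.0002,"ty":-0.0013,"tz":-0.0051,"wx":2,"wy":-0.3,"wz":0,"grip":0},{"tx":-0.0001,"ty":-0.0009,"tz":-0.0052,"wx":2,"wy":-0.3,"wz":0,"grip":0},{"tx":-0.0001,"ty":-0.0006,"tz":-0.005,"wx":2,"wy":-0.3,"wz":0,"grip":0},{"tx":0,"ty":-0.0002,"tz":-0.003,"wx":2,"wy":-0.3,"wz":0,"grip":0}]'

```text
time_s: 35.95
eef_pos: [0.5544, 0.1265, 0.2051]
ee_rot: [[-0.147, -0.009, 0.989], [-0.982, -0.115, -0.147], [0.115, -0.993, 0.008]]
wrist_force: [1.5, 1.0, 1.9]
grip_width: 0.72
```

```bash
python3 chk2.py
```

```text
t 35.95 tcp mach mm [108.8  -0.9 205.1] world [0.5544 0.1265 0.2051] F [1.5 1.  1.9] q [-33.0, 26.0, 17.0, 113.0, -2.0, 44.0, -24.0] w 0.72
 tool y,z in mach [-0.115 -0.008 -0.993] [-0.003 -1.     0.008]
scene 793 slope 0.10686430041852742 z front 0.23051144513855837 z back 0.22196230110507617
wrist 33563 slope 0.08824200001303326 z front 0.22948850768959211 z back 0.22242914768854943
```

Call:
move_arm --increments '[{"tx":0,"ty":0,"tz":-0.003,"wx":1,"wy":-0.1,"wz":0,"grip":0},{"tx":0,"ty":0,"tz":-0.002,"wx":0,"wy":0,"wz":0,"grip":0},{"tx":0,"ty":0,"tz":-0.001,"wx":0,"wy":0,"wz":0,"grip":0},{"tx":0,"ty":0,"tz":-0.001,"wx":0,"wy":0,"wz":0,"grip":0},{"tx":0,"ty":0,"tz":0,"wx":0,"wy":0,"wz":0,"grip":0}]'

```text
time_s: 36.55
eef_pos: [0.5542, 0.1256, 0.1983]
ee_rot: [[-0.146, -0.009, 0.989], [-0.984, -0.103, -0.146], [0.103, -0.995, 0.006]]
wrist_force: [2.0, 0.3, 8.2]
grip_width: 0.719
```

```bash
python3 chk2.py
```

```text
t 36.55 tcp mach mm [107.9  -0.9 198.3] world [0.5542 0.1256 0.1983] F [2.  0.3 8.2] q [-33.0, 27.0, 17.0, 114.0, -3.0, 43.0, -24.0] w 0.72
 tool y,z in mach [-0.103 -0.006 -0.995] [-0.002 -1.     0.006]
scene 784 slope 0.044404042314813125 z front 0.2243377192408763 z back 0.22078539585569126
wrist 33711 slope -0.0011794515558859163 z front 0.22124234519985905 z back 0.22133670132432995
```

Seated again: slope 0 and 8 N down. Release, lift straight up and move clear.

Call:
move_arm --increments '[{"tx":0,"ty":0,"tz":0,"wx":0,"wy":0,"wz":0,"grip":-0.6},{"tx":0,"ty":0,"tz":0,"wx":0,"wy":0,"wz":0,"grip":-0.9},{"tx":0,"ty":0,"tz":0,"wx":0,"wy":0,"wz":0,"grip":-1},{"tx":0,"ty":0,"tz":0,"wx":0,"wy":0,"wz":0,"grip":-1}]'

```text
time_s: 37.05
eef_pos: [0.5519, 0.1252, 0.1965]
ee_rot: [[-0.146, -0.014, 0.989], [-0.984, -0.104, -0.146], [0.105, -0.995, 0.002]]
wrist_force: [-0.2, 0.6, 0.1]
grip_width: 0.999
```

Call:
move_arm --increments '[{"tx":0,"ty":0,"tz":0.02,"wx":0,"wy":0,"wz":0,"grip":-1},{"tx":0,"ty":0,"tz":0.04,"wx":0,"wy":0,"wz":0,"grip":-1},{"tx":0,"ty":0.005,"tz":0.05,"wx":0,"wy":0,"wz":0,"grip":-1},{"tx":0,"ty":0.01,"tz":0.05,"wx":0,"wy":0,"wz":0,"grip":-1},{"tx":0,"ty":0.02,"tz":0.05,"wx":0,"wy":0,"wz":0,"grip":-1}]'

```text
time_s: 37.55
eef_pos: [0.5525, 0.1569, 0.4044]
ee_rot: [[-0.149, -0.012, 0.989], [-0.983, -0.104, -0.15], [0.105, -0.995, 0.004]]
wrist_force: [1.1, 0.7, -0.1]
grip_width: 0.998
```

Call:
move_arm --increments '[{"tx":0,"ty":0.04,"tz":0.03,"wx":0,"wy":0,"wz":0,"grip":-1},{"tx":0,"ty":0.04,"tz":0,"wx":0,"wy":0,"wz":0,"grip":-1},{"tx":0,"ty":0.04,"tz":0,"wx":0,"wy":0,"wz":0,"grip":-1},{"tx":0,"ty":0,"tz":0,"wx":0,"wy":0,"wz":0,"grip":-1},{"tx":0,"ty":0,"tz":0,"wx":0,"wy":0,"wz":0,"grip":-1}]'

```text
time_s: 38.05
eef_pos: [0.5522, 0.2799, 0.4314]
ee_rot: [[-0.143, -0.013, 0.99], [-0.984, -0.105, -0.144], [0.105, -0.994, 0.002]]
wrist_force: [-1.2, -1.5, 0.2]
grip_width: 0.999
```

```bash
python3 chk2.py; python3 lev.py | grep -E "tongue|holder"; python3 lev3.py | grep face
python3 - <<'E'
from h import *
im,_=env.camera('side'); a=cv2.imread('pics/side0.png')
for n,(u0,u1,v0,v1) in dict(jar=(278,340,335,422),flask=(372,438,225,372),cup=(205,245,305,342)).items():
    x=a[v0:v1,u0:u1].astype(np.float32).mean(2);y=im[v0:v1,u0:u1].astype(np.float32).mean(2); print(n,cv2.phaseCorrelate(x,y),abs(x-y).mean())
im,_=env.camera('scene'); a=cv2.imread('pics/scene0.png'); x=a[335:415,265:325].astype(np.float32).mean(2);y=im[335:415,265:325].astype(np.float32).mean(2); print('mug',cv2.phaseCorrelate(x,y),abs(x-y).mean())
E
```

```text
t 38.05 tcp mach mm [260.3  23.4 431.4] world [0.5522 0.2799 0.4314] F [-1.2 -1.5  0.2] q [-45.0, 19.0, 16.0, 91.0, -0.0, 75.0, -38.0] w 1.0
 tool y,z in mach [-0.105 -0.002 -0.994] [ 0.001 -1.     0.002]
scene 1822 slope -0.0021460289945793693 z front 0.22044139654792494 z back 0.2206130788674913
wrist 3184 slope -0.000533371481531157 z front 0.22141029467525614 z back 0.22145296439377862
tongue far strip [(np.float64(-0.194), 79, 0.2198), (np.float64(-0.185), 76, 0.22), (np.float64(-0.176), 72, 0.2199), (np.float64(-0.167), 72, 0.2197), (np.float64(-0.158), 62, 0.2211), (np.float64(-0.149), 14, 0.2218)]
holder [-0.12289795 -0.12209633 -0.12158718] 222
 holder face -0.12222
 head face -0.10998
jar ((-0.0564943122492636, -0.009074953678293696), 0.9135173805885844) 4.0993695
flask ((-0.05324247879055832, 0.04734350121954378), 0.9034643046061198) 11.259843
cup ((-0.20729001258202473, 0.03945341695396465), 1.0333778016269206) 4.5011263
mug ((0.06165912580102528, -0.02096737227907397), 0.695838815967242) 8.84118
```

Everything checks out, so I'm handing the job in.

```bash
python3 -c "
from h import *
print(env.finish_job())"
```

```text
the job is handed in; nothing more can be done
None
```

The machine is ready to brew: the pod holder is home, the lever is down at 0, and the tank lid is shut. I handed the job in at about 38 s. The lever did not lock on the first try, so part of the sequence was done twice.

**What happened**
- **Holder:** I pushed it home with the closed fingers. I pushed it a second time later, when I suspected it was short, and it stopped in the same place.
- **Lever:** The first press reached the bottom with a 54 N reading, but the lever came back up to about 0.12 rad. I only noticed after I had already shut the lid. I raised the lever, checked the holder again, and pressed it once more; this time it snapped over centre and stayed down. I did not find out for certain why the first press failed.
- **Lid:** I pinched it by its edges and lowered it along its arc. Because it had been shut before the lever locked, I opened it to about 0.8 rad by the planned arc. I then lowered it again, held throughout, so the final order is holder, lever, lid.

**Last checks**
- **Holder:** its face stands 12.2 mm out from the brew head, against 12 mm when home.
- **Lever:** the tongue is level at 220 mm, which is angle 0.
- **Lid:** flat, with a slope of at most 0.003 rad.
- **Cup, flask, jar and mug:** they show no shift in the images, at most about 0.2 pixel.
- **Arm:** clear of everything.

**What disagreed:** some lid-angle readings were wrong because the fingers were in view. I ignored those and relied on the wrist camera's view of the lid surface.

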